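# Unfold the crank and nip the wood block in the specimen clamp

### The arm

A 6-joint arm with a two-finger parallel gripper is mounted at the origin on the work surface. World frame = base frame: x ahead of the robot, y to its left, z up, the work surface at z = 0. Lengths are in m, angles in rad, forces in N, time in s.
With the tool pointing down it reaches from about 0.375 to 0.975 m from the base axis. Payload 3.8 kg.
Tool frame: the origin (TCP) lies at the very end of the fingers, on their centre line; the grasp point (between the pads) lies 19 mm behind it (bot.grip_depth is the distance from the TCP to the grasp point, in m); z points along the fingers, y is the direction in which the jaws open and shut (so a half turn about z gives the same grasp; the last joint's range is limited). The gripper opens to 85 mm and grips with 20 to 120 N. Pads are 22 mm wide; open, the fingers measure 114 mm over their backs; the gripper's body (76 mm by 85 mm) begins 54 mm behind the grasp point. The pads swing forward as they close: fully open they stand 13 mm farther back than shut.
Start: joints at [-1.362, 0.264, 1.604, -0, 1.274, -0.037], TCP at [0.164, -0.655, 0.231] pointing down, gripper open.
Joint ranges: [-2.63, 2.63], [-0.94, 2.18], [0.31, 2.57], [-1.31, 4.45], [0, 2.66], [-2.55, 2.55]. Speed limits (rad/s): [2.57, 2.57, 3.14, 3.14, 3.14, 3.14].

### API

Orientations are given as a rotation vector (axis times angle).
In Python, from workcell import bot, cams, job gives the robot as it stands.
- The arm moves only by the tool apply_moves, never from a script. Its argument "targets" is a list of rows, each an object of numbers: "dx", "dy", "dz": the shift along the tool's x, y, z in units of 30 mm (1.0 is 30 mm); "wx", "wy", "wz": the turn, a rotation vector about the tool's x, y, z in units of 6 degrees (1.0 is 6 degrees); "jaw": the opening, from 0 (shut) to 1 (fully open). In form: [{"dx": .., "dy": .., "dz": .., "wx": .., "wy": .., "wz": .., "jaw": ..}, ...]. A call has 1 to 5 rows; each row shifts and turns the commanded pose from where the row before left it, along the tool's axes as they then stand; what a row does not reach is not made up. A row lasts 1/10 s, in which the tool goes at most 50 mm and 8.59 degrees, less where a joint would pass 70% of its speed; a pose out of reach is approached as far as the arm can. A call is refused whole if a number of a shift passes 1 or a number of a turn 1, either way. A call with a gripper value outside its range is refused whole. The fingers move at their own pace and stop on an object; "newtons" is the grip in N (left out, the last holds). Time passes only in rows, so rows that do not move let the fingers close. It gives the time, the measured TCP pose, the force and the opening at its end, in the units of the state.
- bot.read_state(): the state, without advancing time (a new reading comes with each control period).
- cams.read_camera(name): name is "scene" or "top"; returns a dict with "color" (420x560x3 uint8, red, green, blue), "range_z" (420x560 float32, m along the optical axis (not along the pixel's ray), 0 where there is no reading), "fx", "fy", "cx", "cy" (pixels), "dist_coeffs" ([k1, k2, p1, p2, k3] as OpenCV has them; the pictures are not rectified), "eye" and "rotation" of the camera in the world. Camera axes: x right, y down, z forward; pixel columns grow to the right and rows downward; lengths in m; the calibration is good to about 2 mm. A picture is of the moment at which its call begins.
- job.finish_job(): hands the job in, once; it reports no verdict.
The state is a dict: "time": time; "q": joint angles; "joint_vel": joint speeds; "joint_torque": joint torques, N m; "tool_pos": TCP position; "tcp_rot": TCP orientation; "wrist_force": force on the tool from outside, world axes, zero at the start; "torque": the same for the moment, N m; "width": opening from 0.0 (shut) to 1.0 (fully open).
Only numpy, scipy, OpenCV 4.12 (cv2) and the standard library are available. Lean on these libraries where they do the work, as an engineer would, in place of code of your own. Each camera call takes 0.05 s, during which the arm holds its last target.

### The job

On the specimen clamp, swing the folded crank handle up until it stands fully upright against its stop, then crank it clockwise (seen from above) so that the jaw pushes the wood block against the backstop and nips it firmly, with about 20 N of clamping force (10 to 30 N will do), without crushing it (40 N is too much). Let go, leaving the handle upright and the block nipped, and do not disturb the other things on the bench.

Things in the scene. Friction and masses are not known exactly. Their poses are not given: they have to be found in the camera images.
- clamp: the clamp's grey gearbox and bed, bolted down. Origin: on the bench, right under the vertical crank shaft. z is up, +y the way the jaw closes. Base plate 140 mm wide, from y = -60 to 300 mm, 14 mm thick. Gearbox 100 x 96 mm around the shaft, 120 mm tall; the shaft with its hub (22 mm across) reaches 162 mm. Bed 62 mm wide from y = 50 to 286 mm, its top 45 mm high. Nothing on the bed is higher than 97 mm
- crank_axis (a point): point on the vertical axis of the crank shaft, 168 mm above the bench, level with the handle's hinge
- handle_hinge (a point): centre of the handle's hinge, at the outer end of the crank arm: 80 mm from the shaft axis, 168 mm above the bench. The hinge pin is level and square to the arm. The arm is a level steel bar, 12 mm wide, from 144 to 154 mm above the bench; the fork holding the hinge is 16 mm wide and reaches 174 mm. Hinge and arm turn with the crank
- handle_end (a point): centre of the free end of the handle, 71 mm from the hinge. The handle is straight; a grey plastic sleeve 20 mm in diameter, from 12 to 68 mm from the hinge, spins freely about the handle's length, so the sleeve can be held fast while cranking. Folded, it lies level on top of the arm (5 mm air between sleeve and arm) and points from the hinge towards the shaft axis
- handle (a joint): fold angle of the handle, rad: 0 folded flat on the arm, 1.571 upright, at its stop. It starts 0 to 0.2. A stiff hinge (0.18 N m of friction, about 3.6 N at 50 mm from it; a light pinch slips on the sleeve): it stays where it is left
- crank (a joint): angle of the crank, rad; grows clockwise seen from above and closes the jaw by 15 mm per rad. Starts 0 to 0.9, ends at 5.1. Gearbox friction (0.5 N m, 5 to 6 N at the handle) resists turning and keeps the jaw where it is left. Each newton of clamping adds 0.19 N to the push at the upright handle (20 N: 3.7 N more than running free); once nipping, clamping grows by about 90 N per rad
- jaw: the moving jaw, a grey carrier 58 mm wide, 26 mm thick, with a sprung steel pad 44 mm wide, 36 mm tall in front. Origin: on the bed, under the carrier's middle; the pad's face stands 29 mm from it along the clamp's +y when not pressed, and springs back 1 mm per 6 N, 8 mm at most
- block: wood block to be nipped, 40 x 40 mm, 48 mm tall, 40 to 85 g, standing loose on the bed between pad and backstop. Origin: centre of its underside. The backstop behind it is a grey upright plate 50 mm tall, locked somewhere 4 to 44 mm behind the block: where is not measured; it is felt as the push on the handle rises. The block sliding on the bed adds less than 0.2 N to that push
- spare_block: spare wood block, same as the clamped one (40 x 40 x 48 mm tall), standing on the bench beside the clamp; bystander. Origin: centre of its underside
- slide_box: flat blue box, 85 x 100 x 32 mm, on the bench beyond the clamp; bystander. Origin: centre of its underside
- stain_bottle: small amber bottle, 44 mm across, 85 mm tall, upright on the bench beyond the clamp; bystander. Origin: centre of its underside
- dish: shallow glass dish, 90 mm across, 16 mm tall; bystander. Origin: centre of its underside
There are look-alikes about, which are no part of the job. What is shaped like the block but pink or turquoise is not meant.

How it is judged:
By the outcome, as a careful person would: the job done as asked, in the order asked, and still so for the second after the job is handed in, with the robot touching nothing.
It also fails if it takes over 72 s, if anything falls off the work surface, if the arm or the gripper's body presses on something with over 40 N, if the wrist force passes 120 N, or if a joint passes its speed limit or range.

## Working session

There is one attempt and no reset: what is moved stays moved. The work goes in short steps, Python scripts to look and compute and a tool call to move; the robot and the scene stay as the last step left them, time stands still between calls to the robot, and variables do not carry over. Pictures are saved under pics/ and viewed, and the job is handed in when it is done.

Besides the shell and the picture viewer there is one more tool, called after ">>>" as a command line: name --argument value ..., lists and objects as JSON in quotes. apply_moves: Moves the arm, as the interface text tells. Its arguments: {"type":"object","properties":{"targets":{"type":"array"},"newtons":{"type":"number"}},"required":["targets"]}

```bash
ls; mkdir -p pics; python3 - <<'E'
from workcell import bot,cams,job
import cv2
print(bot.read_state(), bot.grip_depth)
for n in("scene","top"):
    c=cams.read_camera(n); cv2.imwrite(f"pics/{n}0.png",c["color"][:,:,::-1])
    print(n,{k:c[k] for k in c if k not in("color","range_z")})
    import pickle; pickle.dump(c,open(f"{n}0.pkl","wb"))
E
```

```text
pics
{'time': 0.0, 'q': array([-1.36192072e+00,  2.64790790e-01,  1.60538172e+00,  6.69634356e-06,
        1.27367673e+00, -3.68636485e-02]), 'joint_vel': array([-1.60122986e-03, -5.03939100e-04, -1.24741654e-03, -1.82347023e-03,
       -1.83913683e-03, -4.83644359e-05]), 'joint_torque': array([ 8.66474602e-04, -5.15110946e+01, -3.67315185e+01,  4.90043453e-05,
        1.29310833e-02,  1.72426212e-05]), 'tool_pos': array([ 0.16408277, -0.6540032 ,  0.22993248]), 'tcp_rot': array([-3.11567677e+00, -3.84757116e-01,  2.94256671e-04]), 'wrist_force': array([-0.09405969, -0.1431559 , -0.09788559]), 'torque': array([ 0.02263468,  0.00650278, -0.00990379]), 'width': 0.9977823543810824} 0.0187
scene {'fx': 540.2149655655336, 'fy': 540.2149655655336, 'cx': 273.1721516962141, 'cy': 218.90300796421465, 'dist_coeffs': array([0.01763028, 0.        , 0.        , 0.        , 0.        ]), 'eye': array([1.45487482, 0.34100069, 0.85634289]), 'rotation': array([-1.31162148, -2.06122692,  1.04765627])}
top {'fx': 426.6647497157403, 'fy': 426.6647497157403, 'cx': 275.7470976871326, 'cy': 211.71990270548014, 'dist_coeffs': array([-0.00167736,  0.        ,  0.        ,  0.        ,  0.        ]), 'eye': array([ 0.44659371, -0.08463667,  1.07078563]), 'rotation': array([-2.17947446,  2.15392718, -0.12135115])}
```

View pics/scene0.png

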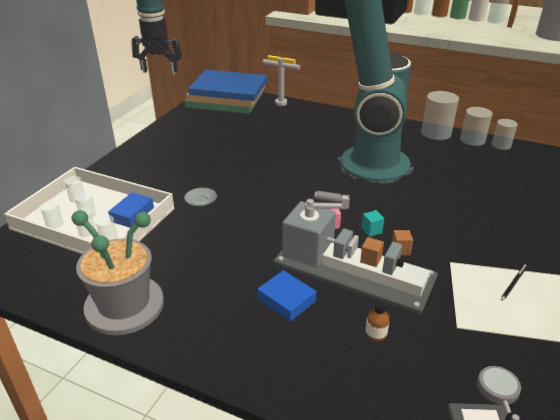

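View pics/top0.png

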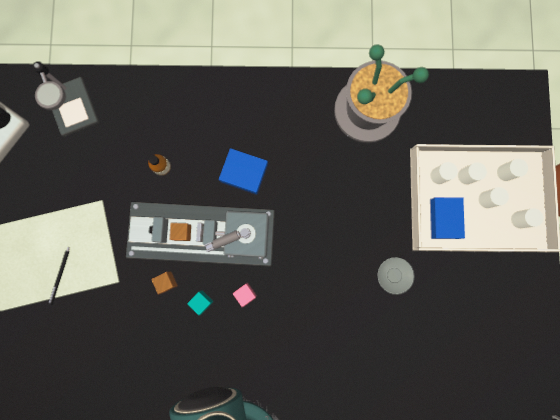

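```bash
cat > h.py <<'E'
import numpy as np,cv2,pickle
from scipy.spatial.transform import Rotation as R
def K(c): return np.array([[c["fx"],0,c["cx"]],[0,c["fy"],c["cy"]],[0,0,1]])
def Rm(c): return R.from_rotvec(c["rotation"]).as_matrix()
def ray(c,u,v):
    p=cv2.undistortPoints(np.array([[[u,v]]],float),K(c),c["dist_coeffs"])[0,0]
    return Rm(c)@np.array([p[0],p[1],1])
def atz(c,u,v,z):
    d=ray(c,u,v); return c["eye"]+d*(z-c["eye"][2])/d[2]
def dep(c,u,v):
    return c["eye"]+ray(c,u,v)*c["range_z"][int(v),int(u)]
def proj(c,P):
    P=np.atleast_2d(np.array(P,float)); r=Rm(c).T; 
    return cv2.projectPoints(P,cv2.Rodrigues(r)[0],-r@c["eye"],K(c),c["dist_coeffs"])[0][:,0]
def cloud(c):
    h,w=c["range_z"].shape; uu,vv=np.meshgrid(np.arange(w),np.arange(h))
    p=cv2.undistortPoints(np.stack([uu,vv],-1).reshape(-1,1,2).astype(float),K(c),c["dist_coeffs"])[:,0]
    z=c["range_z"].reshape(-1,1)
    return (c["eye"]+(np.c_[p,np.ones(len(p))]*z)@Rm(c).T).reshape(h,w,3)
def load(n): return pickle.load(open(n+".pkl","rb"))
def crop(c,u0,v0,u1,v1,s,fn):
    cv2.imwrite(fn,cv2.resize(c["color"][v0:v1,u0:u1,::-1],None,fx=s,fy=s,interpolation=cv2.INTER_CUBIC))
E
python3 - <<'E'
from h import *
t=load("top0");s=load("scene0")
crop(t,115,190,285,310,4.5,"pics/tc.png")
crop(s,265,175,445,310,4.4,"pics/sc.png")
P=cloud(t)
# corners of base plate
for uv in [(131,204),(273,210),(271,265),(127,258)]: print(uv,atz(t,*uv,.014))
# gearbox top
m=(abs(P[...,2]-.12)<.006); m[:190]=0;m[275:]=0;m[:,:200]=0;m[:,290:]=0
print("gear top",m.sum(),P[m].mean(0), cv2.minAreaRect(P[m][:,:2].astype(np.float32)))
m=(P[...,2]>.135); m[:190]=0;m[275:]=0;m[:,:190]=0;m[:,290:]=0
for v,u in np.argwhere(m)[::6]: print(u,v,P[v,u].round(3))
E
```

```text
(131, 204) [0.57726563 0.27413735 0.014     ]
(273, 210) [ 0.5664559  -0.08016918  0.014     ]
(271, 265) [ 0.43034912 -0.07692634  0.014     ]
(127, 258) [0.44332265 0.27748874 0.014     ]
gear top 1606 [ 0.50200919 -0.02285729  0.11947399] ((0.5017427206039429, -0.019334763288497925), (0.09564550220966339, 0.09959319978952408), 87.39678192138672)
228 190 [ 0.447 -0.085  1.071]
264 204 [ 0.447 -0.085  1.071]
276 213 [ 0.447 -0.085  1.071]
243 228 [ 0.512 -0.016  0.144]
242 229 [ 0.508 -0.015  0.163]
248 229 [ 0.509 -0.027  0.153]
242 230 [ 0.506 -0.015  0.165]
248 230 [ 0.507 -0.027  0.151]
236 231 [ 0.502 -0.004  0.183]
243 231 [ 0.504 -0.017  0.161]
249 231 [ 0.505 -0.03   0.153]
235 232 [ 0.5   -0.003  0.188]
241 232 [ 0.502 -0.013  0.16 ]
247 232 [ 0.502 -0.026  0.16 ]
229 233 [0.498 0.01  0.18 ]
235 233 [ 0.498 -0.003  0.187]
241 233 [ 0.5   -0.013  0.163]
247 233 [ 0.5   -0.026  0.16 ]
229 234 [0.496 0.01  0.18 ]
235 234 [ 0.496 -0.003  0.188]
241 234 [ 0.498 -0.013  0.16 ]
247 234 [ 0.498 -0.026  0.162]
225 235 [0.494 0.019 0.178]
231 235 [0.494 0.006 0.184]
237 235 [ 0.494 -
[... 833 characters left out ...]
42 [0.479 0.028 0.182]
226 242 [0.479 0.016 0.182]
207 243 [0.477 0.057 0.173]
213 243 [0.477 0.043 0.179]
219 243 [0.477 0.03  0.183]
225 243 [0.477 0.018 0.181]
206 244 [0.475 0.059 0.173]
212 244 [0.475 0.046 0.172]
218 244 [0.475 0.033 0.18 ]
224 244 [0.475 0.021 0.177]
207 245 [0.473 0.057 0.172]
213 245 [0.473 0.044 0.173]
219 245 [0.473 0.031 0.178]
205 246 [0.471 0.061 0.172]
211 246 [0.471 0.048 0.172]
217 246 [0.471 0.035 0.176]
207 247 [0.469 0.056 0.175]
213 247 [0.469 0.045 0.165]
206 248 [0.467 0.059 0.171]
212 248 [0.467 0.047 0.17 ]
209 249 [0.465 0.052 0.175]
207 250 [0.462 0.057 0.17 ]
207 251 [0.46  0.057 0.166]
211 262 [ 0.447 -0.085  1.071]
245 272 [ 0.447 -0.085  1.071]
```

View pics/tc.png

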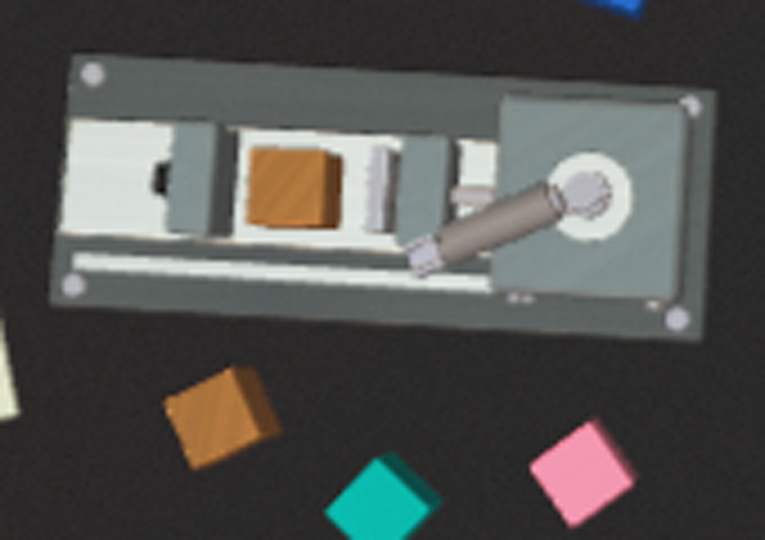

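View pics/sc.png

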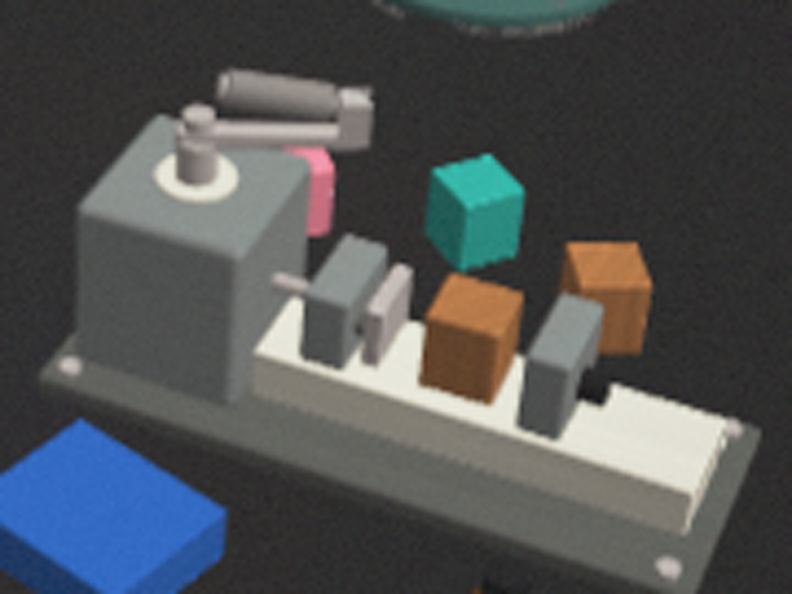

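```bash
python3 - <<'E'
from h import *
O=np.array([.5010,-.0205,0]); yaw=-.034
psi=np.deg2rad(112.4); fold=.15
out=np.array([np.cos(psi),np.sin(psi),0]); up=np.array([0,0,1.])
H=O+.08*out+.168*up
d=-out*np.cos(fold)+up*np.sin(fold)
side=np.cross(up,out)
c,s=np.cos(yaw),np.sin(yaw); M=np.array([[c,-s,0],[s,c,0],[0,0,1]])
box=[O+M@np.array(p) for p in [(-.05,-.048,.12),(.05,-.048,.12),(.05,.048,.12),(-.05,.048,.12)]]
base=[O+M@np.array(p) for p in [(-.07,-.06,.014),(.07,-.06,.014),(.07,.3,.014),(-.07,.3,.014)]]
slv=[H+.012*d+.01*side,H+.068*d+.01*side,H+.068*d-.01*side,H+.012*d-.01*side]
hub=[O+.011*np.array([np.cos(a),np.sin(a),0])+.162*up for a in np.linspace(0,6.28,24)]
for n,(u0,v0,u1,v1),S in (("top0",(115,190,285,280),4.5),("scene0",(265,175,445,310),4.4)):
    cam=load(n); im=cv2.resize(cam["color"][v0:v1,u0:u1,::-1],None,fx=S,fy=S,interpolation=cv2.INTER_CUBIC)
    for poly,col in ((box,(0,255,255)),(base,(0,255,0)),(slv,(0,0,255)),(hub,(255,0,0)),([H-.008*side,H+.008*side],(255,255,0))):
        q=((proj(cam,poly)-[u0,v0]+.5)*S).astype(int)
        cv2.polylines(im,[q],True,col,1)
    cv2.imwrite(f"pics/ov_{n}.png",im)
E
```

```text
(no output)
```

View pics/ov_top0.png

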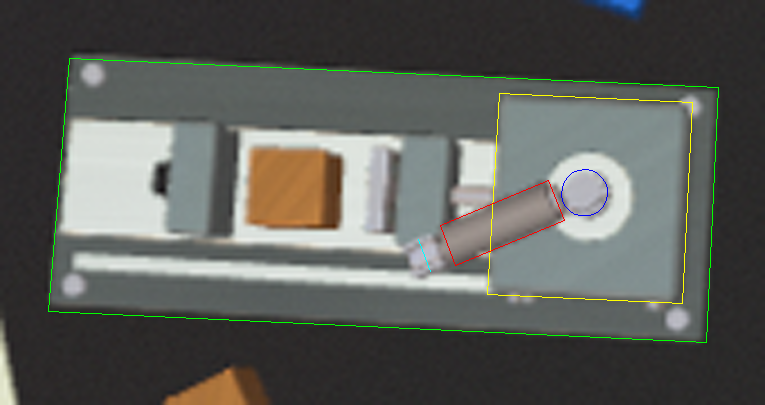

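View pics/ov_scene0.png

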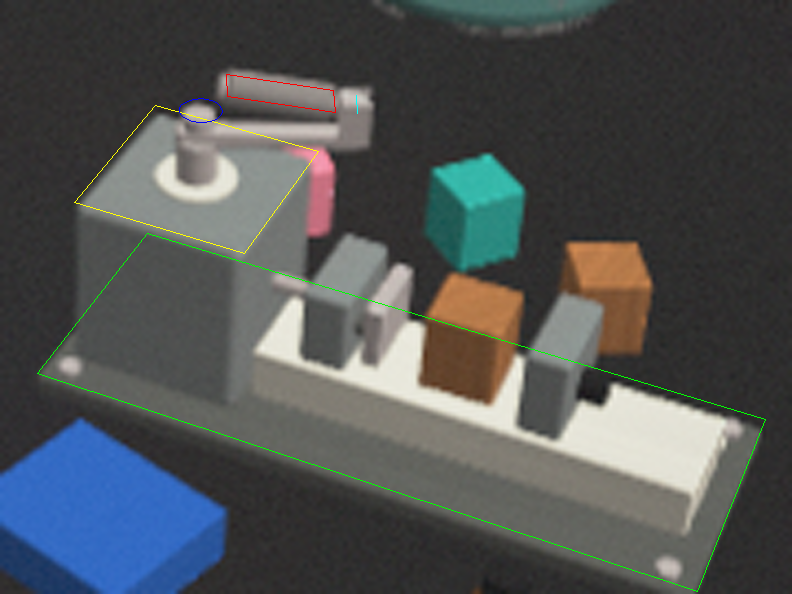

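```bash
cat > plan.py <<'E'
from h import *
O=np.array([.5010,-.0205,0]); psi=np.deg2rad(112.4); up=np.array([0,0,1.])
def outv(p=psi): return np.array([np.cos(p),np.sin(p),0])
def hinge(p=psi): return O+.08*outv(p)+.168*up
def Rt(tilt,p=psi):   # tool down, x outward, tilted about y by tilt rad
    o=outv(p); z=-up; y=np.cross(z,o)
    return np.c_[o,y,z]@R.from_euler('y',tilt).as_matrix()
def rows(p0,R0,wps,jaw=None,lim=.028,ang=5.8):
    "wps: list of (grasp_or_tcp pos, Rot); straight rows"
    p=np.array(p0);Q=np.array(R0);out=[]
    for P,T in wps:
        w=R.from_matrix(Q.T@T).as_rotvec()
        n=max(1,int(np.ceil(max(np.linalg.norm(P-p)/lim,np.rad2deg(np.linalg.norm(w))/ang))))
        ps=p.copy();Qs=Q.copy()
        for i in range(1,n+1):
            pt=ps+(P-ps)*i/n; Qt=Qs@R.from_rotvec(w*i/n).as_matrix()
            d=(Q.T@(pt-p)/.03).round(2); ww=np.rad2deg(R.from_matrix(Q.T@Qt).as_rotvec())/6; ww=ww.round(2)
            out.append((*d,*ww))
            p=p+Q@d*.03; Q=Q@R.from_rotvec(np.deg2rad(ww*6)).as_matrix()
    for i,r in enumerate(out):
        print(("" if i%5 else "--\n")+'{'+','.join(f'"{k}":{v:g}' for k,v in zip(("dx","dy","dz","wx","wy","wz"),r) if abs(v)>0)+'},')
    return p,Q
def now():
    from workcell import bot
    s=bot.read_state(); return s["tool_pos"],R.from_rotvec(s["tcp_rot"]).as_matrix(),s
def folded(fold,s=.045):
    return hinge()+s*(-outv()*np.cos(fold)+up*np.sin(fold))
E
python3 - <<'E'
from plan import *
p,Q,s=now()
T=Rt(np.deg2rad(24)); G=folded(.15)
tcp=G+.019*T[:,2]; pre=tcp-.09*T[:,2]
print(G,tcp,pre)
rows(p,Q,[(np.array([.36,-.25,.32]),Q@R.from_euler('z',-60,degrees=True).as_matrix()),(pre,T)])
E
```

```text
[0.48746998 0.01232629 0.17472472] [0.48452507 0.01947117 0.15736735] [ 0.49847465 -0.01437303  0.23958644]
--
{"dx":0.57,"dy":-0.68,"dz":-0.17,"wz":-0.59},
{"dx":0.6,"dy":-0.63,"dz":-0.18,"wz":-0.59},
{"dx":0.65,"dy":-0.61,"dz":-0.17,"wz":-0.58},
{"dx":0.68,"dy":-0.56,"dz":-0.18,"wz":-0.59},
{"dx":0.71,"dy":-0.51,"dz":-0.17,"wz":-0.59},
--
{"dx":0.74,"dy":-0.48,"dz":-0.18,"wz":-0.59},
{"dx":0.77,"dy":-0.42,"dz":-0.17,"wz":-0.59},
{"dx":0.8,"dy":-0.38,"dz":-0.18,"wz":-0.59},
{"dx":0.82,"dy":-0.33,"dz":-0.17,"wz":-0.58},
{"dx":0.83,"dy":-0.27,"dz":-0.18,"wz":-0.59},
--
{"dx":0.85,"dy":-0.23,"dz":-0.17,"wz":-0.59},
{"dx":0.87,"dy":-0.17,"dz":-0.18,"wz":-0.59},
{"dx":0.87,"dy":-0.12,"dz":-0.17,"wz":-0.59},
{"dx":0.88,"dy":-0.06,"dz":-0.18,"wz":-0.59},
{"dx":0.88,"dy":-0.01,"dz":-0.17,"wz":-0.58},
--
{"dx":0.88,"dy":0.04,"dz":-0.18,"wz":-0.59},
{"dx":0.87,"dy":0.1,"dz":-0.17,"wz":-0.59},
{"dx":0.8,"dy":0.21,"dz":0.24,"wx":0.12,"wy":0.35,"wz":-0.57},
{"dx":0.78,"dy":0.26,"dz":0.28,"wx":0.12,"wy":0.35,"wz":-0.57},
{"dx":0.75,"dy":0.3,"dz":0.29,"wx":0.12,"wy":0.34,"wz":-0.58},
--
{"dx":0.72,"dy":0.36,"dz":0.32,"wx":0.13,"wy":0.35,"wz":-0.57},
{"dx":0.69,"dy":0.4,"dz":0.34,"wx":0.12,"wy":0.35,"wz":-0.57},
{"dx":0.64,"dy":0.45,"dz":0.35,"wx":0.12,"wy":0.35,"wz":-0.57},
{"dx":0.61,"dy":0.49,"dz":0.38,"wx":0.12,"wy":0.35,"wz":-0.57},
{"dx":0.56,"dy":0.53,"dz":0.38,"wx":0.12,"wy":0.35,"wz":-0.58},
--
{"dx":0.51,"dy":0.56,"dz":0.41,"wx":0.12,"wy":0.34,"wz":-0.57},
{"dx":0.47,"dy":0.6,"dz":0.41,"wx":0.12,"wy":0.35,"wz":-0.57},
{"dx":0.41,"dy":0.64,"dz":0.42,"wx":0.12,"wy":0.35,"wz":-0.57},
```

Look-alikes: the block in the clamp is wood at top-picture (180,231). The spare wood block is at (163,283), turquoise at (199,303) and pink at (244,295). There is only one crank handle, with its hinge at (207,246) and its end at (237,233). The crops and overlays confirm it as the handle on the gearbox, folded to about 0.15 rad, pointing at the shaft at (245,233).

>>> apply_moves --targets '[{"dx": 0.57,"dy": -0.68,"dz": -0.17,"wz": -0.59,"jaw": 0.7},{"dx": 0.6,"dy": -0.63,"dz": -0.18,"wz": -0.59,"jaw": 0.7},{"dx": 0.65,"dy": -0.61,"dz": -0.17,"wz": -0.58,"jaw": 0.7},{"dx": 0.68,"dy": -0.56,"dz": -0.18,"wz": -0.59,"jaw": 0.7},{"dx": 0.71,"dy": -0.51,"dz": -0.17,"wz": -0.59,"jaw": 0.7}]'

```text
invalid input at $.targets[0]: expected keys dx, dy, dz, wx, wy, wz, jaw
```

>>> apply_moves --targets '[{"dx": 0.74,"dy": -0.48,"dz": -0.18,"wz": -0.59,"jaw": 0.7},{"dx": 0.77,"dy": -0.42,"dz": -0.17,"wz": -0.59,"jaw": 0.7},{"dx": 0.8,"dy": -0.38,"dz": -0.18,"wz": -0.59,"jaw": 0.7},{"dx": 0.82,"dy": -0.33,"dz": -0.17,"wz": -0.58,"jaw": 0.7},{"dx": 0.83,"dy": -0.27,"dz": -0.18,"wz": -0.59,"jaw": 0.7}]'

```text
invalid input at $.targets[0]: expected keys dx, dy, dz, wx, wy, wz, jaw
```

>>> apply_moves --targets '[{"dx": 0.85,"dy": -0.23,"dz": -0.17,"wz": -0.59,"jaw": 0.7},{"dx": 0.87,"dy": -0.17,"dz": -0.18,"wz": -0.59,"jaw": 0.7},{"dx": 0.87,"dy": -0.12,"dz": -0.17,"wz": -0.59,"jaw": 0.7},{"dx": 0.88,"dy": -0.06,"dz": -0.18,"wz": -0.59,"jaw": 0.7},{"dx": 0.88,"dy": -0.01,"dz": -0.17,"wz": -0.58,"jaw": 0.7}]'

```text
invalid input at $.targets[0]: expected keys dx, dy, dz, wx, wy, wz, jaw
```

```bash
python3 - <<'E'
from plan import *
p,Q,s=now()
print(p,s["q"],s["width"],s["wrist_force"])
T=Rt(np.deg2rad(24)); G=folded(.15)
tcp=G+.019*T[:,2]; pre=tcp-.09*T[:,2]
rows(p,Q,[(pre,T)])
E
```

```text
[ 0.1640882  -0.65408241  0.23011758] [-1.36191376e+00  2.64644831e-01  1.60522108e+00 -4.08214743e-05
  1.27369765e+00 -3.69202493e-02] 0.9985933542989915 [ 0.24201853  0.93984509 -0.83465866]
--
{"dx":0.62,"dy":-0.69,"dz":-0.01,"wx":0.13,"wy":0.11,"wz":-0.62},
{"dx":0.65,"dy":-0.65,"wx":0.13,"wy":0.12,"wz":-0.62},
{"dx":0.7,"dy":-0.61,"dz":0.03,"wx":0.13,"wy":0.11,"wz":-0.62},
{"dx":0.74,"dy":-0.55,"dz":0.04,"wx":0.14,"wy":0.11,"wz":-0.62},
{"dx":0.77,"dy":-0.51,"dz":0.05,"wx":0.13,"wy":0.12,"wz":-0.62},
--
{"dx":0.8,"dy":-0.46,"dz":0.07,"wx":0.13,"wy":0.11,"wz":-0.62},
{"dx":0.83,"dy":-0.4,"dz":0.09,"wx":0.13,"wy":0.11,"wz":-0.62},
{"dx":0.85,"dy":-0.35,"dz":0.1,"wx":0.13,"wy":0.12,"wz":-0.62},
{"dx":0.88,"dy":-0.29,"dz":0.12,"wx":0.13,"wy":0.11,"wz":-0.62},
{"dx":0.88,"dy":-0.23,"dz":0.13,"wx":0.13,"wy":0.11,"wz":-0.62},
--
{"dx":0.9,"dy":-0.17,"dz":0.15,"wx":0.13,"wy":0.12,"wz":-0.62},
{"dx":0.91,"dy":-0.11,"dz":0.15,"wx":0.14,"wy":0.11,"wz":-0.62},
{"dx":0.9,"dy":-0.05,"dz":0.17,"wx":0.13,"wy":0.11,"wz":-0.62},
{"dx":0.91,"dy":0.01,"dz":0.18,"wx":0.13,"wy":0.12,"wz":-0.62},
{"dx":0.91,"dy":0.08,"dz":0.19,"wx":0.13,"wy":0.11,"wz":-0.62},
--
{"dx":0.89,"dy":0.13,"dz":0.2,"wx":0.13,"wy":0.11,"wz":-0.62},
{"dx":0.88,"dy":0.2,"dz":0.21,"wx":0.13,"wy":0.12,"wz":-0.62},
{"dx":0.86,"dy":0.25,"dz":0.21,"wx":0.13,"wy":0.11,"wz":-0.62},
{"dx":0.85,"dy":0.31,"dz":0.22,"wx":0.13,"wy":0.11,"wz":-0.62},
{"dx":0.81,"dy":0.37,"dz":0.23,"wx":0.14,"wy":0.12,"wz":-0.62},
--
{"dx":0.79,"dy":0.43,"dz":0.23,"wx":0.13,"wy":0.11,"wz":-0.62},
{"dx":0.76,"dy":0.48,"dz":0.23,"wx":0.13,"wy":0.11,"wz":-0.62},
{"dx":0.72,"dy":0.53,"dz":0.24,"wx":0.13,"wy":0.12,"wz":-0.62},
{"dx":0.68,"dy":0.58,"dz":0.23,"wx":0.13,"wy":0.11,"wz":-0.62},
{"dx":0.64,"dy":0.62,"dz":0.24,"wx":0.13,"wy":0.11,"wz":-0.62},
--
{"dx":0.6,"dy":0.67,"dz":0.23,"wx":0.13,"wy":0.12,"wz":-0.62},
```

>>> apply_moves --targets '[{"dx": 0.57,"dy": -0.68,"dz": -0.2,"wx": 0,"wy": 0,"wz": -0.6,"jaw": 0.7},{"dx": 0.6,"dy": -0.63,"dz": -0.2,"wx": 0,"wy": 0,"wz": -0.6,"jaw": 0.7},{"dx": 0.65,"dy": -0.6,"dz": -0.2,"wx": 0,"wy": 0,"wz": -0.6,"jaw": 0.7},{"dx": 0.7,"dy": -0.55,"dz": -0.2,"wx": 0,"wy": 0,"wz": -0.6,"jaw": 0.7},{"dx": 0.7,"dy": -0.5,"dz": -0.2,"wx": 0,"wy": 0,"wz": -0.6,"jaw": 0.7}]'

```text
time: 0.6
tool_pos: [0.2226, -0.535, 0.2608]
tcp_rot: [-3.017, -0.871, -0.0]
wrist_force: [0.2, -0.1, 1.0]
width: 0.702
```

>>> apply_moves --targets '[{"dx": 0.75,"dy": -0.48,"dz": -0.2,"wx": 0,"wy": 0,"wz": -0.6,"jaw": 0.7},{"dx": 0.78,"dy": -0.42,"dz": -0.2,"wx": 0,"wy": 0,"wz": -0.6,"jaw": 0.7},{"dx": 0.8,"dy": -0.38,"dz": -0.2,"wx": 0,"wy": 0,"wz": -0.6,"jaw": 0.7},{"dx": 0.82,"dy": -0.33,"dz": -0.2,"wx": 0,"wy": 0,"wz": -0.6,"jaw": 0.7},{"dx": 0.83,"dy": -0.27,"dz": -0.2,"wx": 0,"wy": 0,"wz": -0.6,"jaw": 0.7}]'

```text
time: 1.1
tool_pos: [0.2795, -0.4154, 0.291]
tcp_rot: [-2.844, -1.333, 0.0]
wrist_force: [0.4, -0.2, 0.6]
width: 0.7
```

>>> apply_moves --targets '[{"dx": 0.85,"dy": -0.23,"dz": -0.2,"wx": 0,"wy": 0,"wz": -0.6,"jaw": 0.7},{"dx": 0.87,"dy": -0.17,"dz": -0.2,"wx": 0,"wy": 0,"wz": -0.6,"jaw": 0.7},{"dx": 0.87,"dy": -0.12,"dz": -0.2,"wx": 0,"wy": 0,"wz": -0.6,"jaw": 0.7},{"dx": 0.88,"dy": -0.06,"dz": -0.2,"wx": 0,"wy": 0,"wz": -0.6,"jaw": 0.7},{"dx": 0.88,"dy": 0,"dz": -0.2,"wx": 0,"wy": 0,"wz": -0.6,"jaw": 0.7}]'

```text
time: 1.6
tool_pos: [0.3355, -0.2958, 0.3211]
tcp_rot: [-2.601, -1.761, 0.0]
wrist_force: [0.6, -0.3, 0.1]
width: 0.703
```

```bash
python3 - <<'E'
from plan import *
p,Q,s=now()
print(p,s["q"],s["width"],s["wrist_force"])
T=Rt(np.deg2rad(24)); G=folded(.15)
tcp=G+.019*T[:,2]; pre=tcp-.09*T[:,2]
rows(p,Q,[(pre,T)])
E
```

```text
[ 0.33551889 -0.29577651  0.3210554 ] [-7.78291338e-01 -2.23247826e-01  1.93751186e+00  8.42026602e-05
  1.42803410e+00 -3.98190910e-01] 0.7031706038264458 [ 0.6136204  -0.31489867  0.1471581 ]
--
{"dx":0.89,"dy":0.13,"dz":0.23,"wx":0.13,"wy":0.32,"wz":-0.6},
{"dx":0.88,"dy":0.19,"dz":0.25,"wx":0.13,"wy":0.31,"wz":-0.61},
{"dx":0.85,"dy":0.25,"dz":0.28,"wx":0.12,"wy":0.32,"wz":-0.6},
{"dx":0.83,"dy":0.3,"dz":0.3,"wx":0.13,"wy":0.31,"wz":-0.61},
{"dx":0.79,"dy":0.36,"dz":0.33,"wx":0.13,"wy":0.32,"wz":-0.6},
--
{"dx":0.76,"dy":0.42,"dz":0.35,"wx":0.13,"wy":0.32,"wz":-0.61},
{"dx":0.72,"dy":0.46,"dz":0.36,"wx":0.13,"wy":0.31,"wz":-0.6},
{"dx":0.68,"dy":0.52,"dz":0.38,"wx":0.13,"wy":0.32,"wz":-0.61},
{"dx":0.62,"dy":0.56,"dz":0.4,"wx":0.12,"wy":0.31,"wz":-0.6},
{"dx":0.58,"dy":0.61,"dz":0.4,"wx":0.13,"wy":0.32,"wz":-0.6},
--
{"dx":0.53,"dy":0.64,"dz":0.42,"wx":0.13,"wy":0.32,"wz":-0.61},
{"dx":0.47,"dy":0.68,"dz":0.43,"wx":0.13,"wy":0.31,"wz":-0.6},
```

>>> apply_moves --targets '[{"dx": 0.89,"dy": 0.13,"dz": 0.23,"wx": 0.13,"wy": 0.32,"wz": -0.6,"jaw": 0.7},{"dx": 0.88,"dy": 0.19,"dz": 0.25,"wx": 0.13,"wy": 0.31,"wz": -0.61,"jaw": 0.7},{"dx": 0.85,"dy": 0.25,"dz": 0.28,"wx": 0.12,"wy": 0.32,"wz": -0.6,"jaw": 0.7},{"dx": 0.83,"dy": 0.3,"dz": 0.3,"wx": 0.13,"wy": 0.31,"wz": -0.61,"jaw": 0.7},{"dx": 0.79,"dy": 0.36,"dz": 0.33,"wx": 0.13,"wy": 0.32,"wz": -0.6,"jaw": 0.7}]'

```text
time: 2.1
tool_pos: [0.4037, -0.1789, 0.2867]
tcp_rot: [-2.179, -2.046, -0.149]
wrist_force: [0.4, -0.4, -1.1]
width: 0.699
```

>>> apply_moves --targets '[{"dx": 0.76,"dy": 0.42,"dz": 0.35,"wx": 0.13,"wy": 0.32,"wz": -0.61,"jaw": 0.7},{"dx": 0.72,"dy": 0.46,"dz": 0.36,"wx": 0.13,"wy": 0.31,"wz": -0.6,"jaw": 0.7},{"dx": 0.68,"dy": 0.52,"dz": 0.38,"wx": 0.13,"wy": 0.32,"wz": -0.61,"jaw": 0.7},{"dx": 0.62,"dy": 0.56,"dz": 0.4,"wx": 0.12,"wy": 0.31,"wz": -0.6,"jaw": 0.7},{"dx": 0.58,"dy": 0.61,"dz": 0.4,"wx": 0.13,"wy": 0.32,"wz": -0.6,"jaw": 0.7}]'

```text
time: 2.6
tool_pos: [0.4721, -0.0619, 0.2527]
tcp_rot: [-1.729, -2.247, -0.281]
wrist_force: [0.4, -0.4, -0.5]
width: 0.702
```

>>> apply_moves --targets '[{"dx": 0.53,"dy": 0.64,"dz": 0.42,"wx": 0.13,"wy": 0.32,"wz": -0.61,"jaw": 0.7},{"dx": 0.47,"dy": 0.68,"dz": 0.43,"wx": 0.13,"wy": 0.31,"wz": -0.6,"jaw": 0.7},{"dx": 0,"dy": 0,"dz": 0,"wx": 0,"wy": 0,"wz": 0,"jaw": 0.7}]'

```text
time: 2.9
tool_pos: [0.4991, -0.014, 0.2376]
tcp_rot: [-1.542, -2.303, -0.327]
wrist_force: [-0.4, -1.2, -1.1]
width: 0.699
```

```bash
python3 - <<'E'
from plan import *
from workcell import cams
p,Q,s=now()
print(p,s["q"],s["width"],s["wrist_force"])
T=Rt(np.deg2rad(24)); G=folded(.15)
tcp=G+.019*T[:,2]; pre=tcp-.09*T[:,2]
print(pre)
rows(p,Q,[(tcp,T)])
c=cams.read_camera("scene"); crop(c,245,90,445,240,4,"pics/s1.png")
c=cams.read_camera("top"); crop(c,140,150,300,300,4,"pics/t1.png")
E
```

```text
[ 0.4991064  -0.01398132  0.23764898] [-0.29972326  0.08817184  1.85415769  0.32044414  1.48368149 -0.76469187] 0.6989066702709762 [-0.36411117 -1.20741761 -1.11164641]
[ 0.49847465 -0.01437303  0.23958644]
--
{"dz":0.73,"wx":-0.01,"wy":-0.01},
{"dx":0.01,"dy":-0.01,"dz":0.74},
{"dy":-0.01,"dz":0.73,"wx":-0.01,"wy":-0.01},
{"dx":0.01,"dz":0.74,"wz":-0.01},
```

View pics/s1.png

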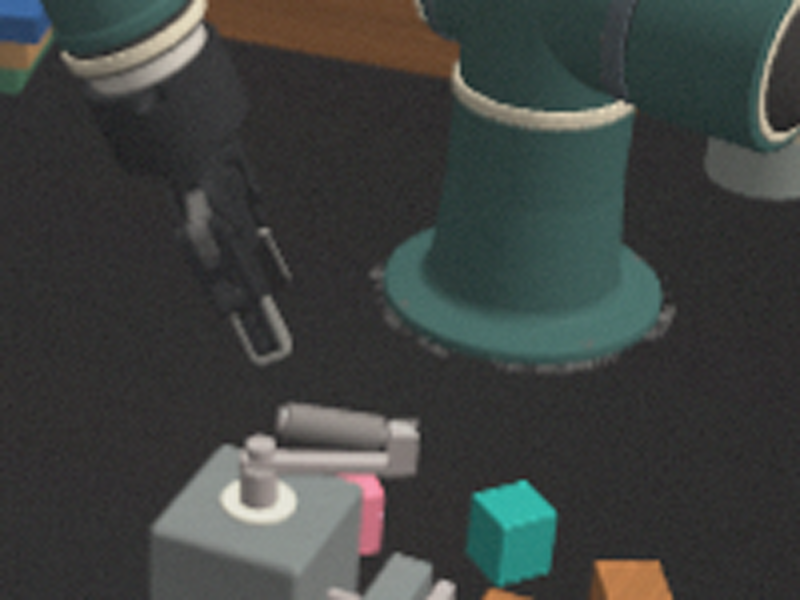

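View pics/t1.png

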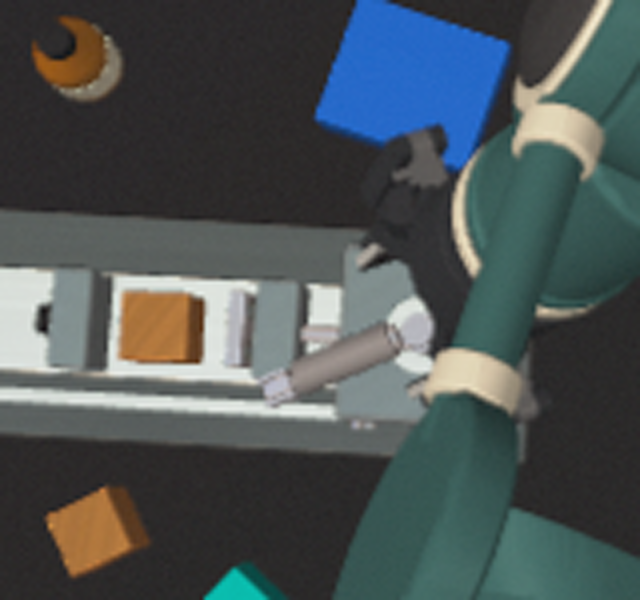

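The pictures show the gripper leaning over the shaft with its fingers straddling the handle at about (265,330) in the scene crop. The line of approach is clear.

>>> apply_moves --targets '[{"dx": 0,"dy": 0,"dz": 0.73,"wx": 0,"wy": 0,"wz": 0,"jaw": 0.7},{"dx": 0.01,"dy": -0.01,"dz": 0.74,"wx": 0,"wy": 0,"wz": 0,"jaw": 0.7},{"dx": 0,"dy": -0.01,"dz": 0.73,"wx": 0,"wy": 0,"wz": 0,"jaw": 0.7},{"dx": 0.01,"dy": 0,"dz": 0.74,"wx": 0,"wy": 0,"wz": 0,"jaw": 0.7},{"dx": 0,"dy": 0,"dz": 0,"wx": 0,"wy": 0,"wz": 0,"jaw": 0.7}]'

```text
time: 3.5
tool_pos: [0.4816, 0.0176, 0.1572]
tcp_rot: [-1.547, -2.3, -0.324]
wrist_force: [-0.9, -0.7, -0.7]
width: 0.696
```

```bash
python3 - <<'E'
from plan import *
from workcell import cams
p,Q,s=now()
print(p,s["wrist_force"],s["torque"])
T=Rt(np.deg2rad(24)); G=folded(.15)
print(G+.019*T[:,2], "grasp in tool:", T.T@(G-p))
c=cams.read_camera("scene"); crop(c,265,135,405,240,5.5,"pics/s2.png")
E
```

```text
[0.48160879 0.01759483 0.15719578] [-0.9025894  -0.70845651 -0.70001138] [-0.19657979 -0.01282043 -0.01603634]
[0.48452507 0.01947117 0.15736735] grasp in tool: [ 0.00063934  0.00341125 -0.01890316]
```

View pics/s2.png

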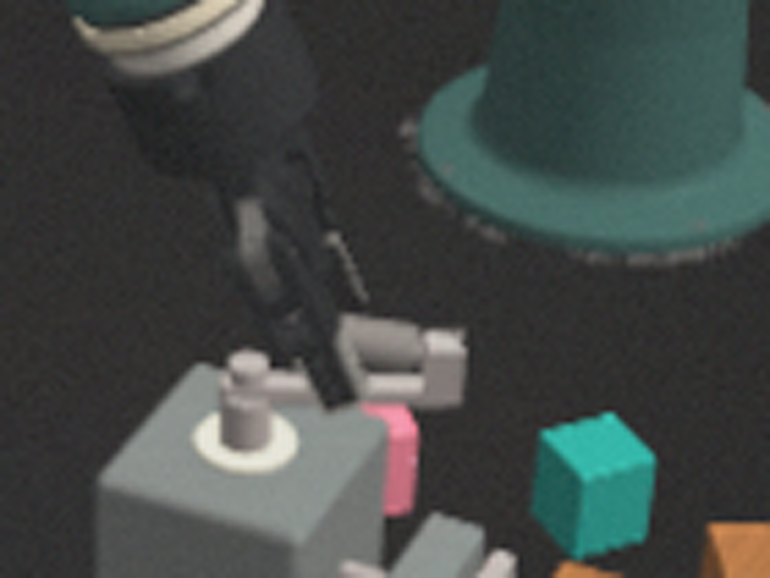

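>>> apply_moves --targets '[{"dx": 0.02,"dy": 0.11,"dz": 0,"wx": 0,"wy": 0,"wz": 0,"jaw": 0.7},{"dx": 0,"dy": 0,"dz": 0,"wx": 0,"wy": 0,"wz": 0,"jaw": 0.35},{"dx": 0,"dy": 0,"dz": 0,"wx": 0,"wy": 0,"wz": 0,"jaw": 0.15},{"dx": 0,"dy": 0,"dz": 0,"wx": 0,"wy": 0,"wz": 0,"jaw": 0.15},{"dx": 0,"dy": 0,"dz": 0,"wx": 0,"wy": 0,"wz": 0,"jaw": 0.15}]' --newtons 50

```text
time: 4.05
tool_pos: [0.4864, 0.0175, 0.16]
tcp_rot: [-1.546, -2.306, -0.323]
wrist_force: [-4.8, -6.5, 3.7]
width: 0.223
```

```bash
python3 - <<'E'
from plan import *
p,Q,s=now()
print(p,s["wrist_force"],s["torque"],s["width"])
E
```

```text
[0.4864235  0.01752357 0.16002104] [-4.83974051 -6.51502243  3.70814893] [-0.8010946   0.73627583  0.4255184 ] 0.22336327368619552
```

```bash
python3 - <<'E'
from plan import *
p,Q,s=now()
for f in(.12,.15,.18):
    T=Rt(np.deg2rad(24)); G=folded(f); tcp=G+.019*T[:,2]
    Rl=R.from_euler('y',-6,degrees=True).as_matrix()
    for pp in (tcp,p):
        h=T.T@(hinge()-pp); print(h.round(4),((h-Rl@h)/.03).round(3))
E
```

```text
[0.0386 0.     0.0041] [ 0.021  0.    -0.134]
[ 0.0391 -0.001   0.0087] [ 0.037 -0.    -0.135]
[0.0379 0.     0.0052] [ 0.025  0.    -0.131]
[ 0.0391 -0.001   0.0087] [ 0.037 -0.    -0.135]
[0.0372 0.     0.0064] [ 0.029  0.    -0.128]
[ 0.0391 -0.001   0.0087] [ 0.037 -0.    -0.135]
```

>>> apply_moves --targets '[{"dx": 0.03,"dy": 0,"dz": -0.13,"wx": 0,"wy": -1,"wz": 0,"jaw": 0.0},{"dx": 0.03,"dy": 0,"dz": -0.13,"wx": 0,"wy": -1,"wz": 0,"jaw": 0.0},{"dx": 0.03,"dy": 0,"dz": -0.13,"wx": 0,"wy": -1,"wz": 0,"jaw": 0.0}]'

```text
time: 4.35
tool_pos: [0.4867, 0.0164, 0.1716]
tcp_rot: [-1.705, -2.537, -0.08]
wrist_force: [-5.7, -4.4, -2.5]
width: 0.217
```

```bash
cat > chk.py <<'E'
from plan import *
from workcell import cams
import sys
def chk(tag,box=(255,115,415,235)):
    p,Q,s=now()
    print("p",p.round(4),"F",s["wrist_force"].round(1),"M",s["torque"].round(2),"w",round(s["width"],3),"t",s["time"])
    print("tool z",Q[:,2].round(3),"tilt",np.rad2deg(np.arctan2(Q[:,2]@outv(),-Q[2,2])).round(1),"Ftool",(Q.T@s["wrist_force"]).round(1))
    print("q",s["q"].round(2)," grasp",(p-.0187*Q[:,2]).round(4),"hinge in tool",(Q.T@(hinge()-p)).round(4))
    c=cams.read_camera("scene"); crop(c,*box,5,f"pics/{tag}.png")
if __name__=="__main__": chk(sys.argv[1])
E
python3 chk.py s3
```

```text
p [0.4867 0.0164 0.1716] F [-5.7 -4.4 -2.5] M [-0.65  1.02  0.2 ] w 0.217 t 4.35
tool z [-0.041  0.09  -0.995] tilt 5.7 Ftool [-2.1 -7.   2.3]
q [-0.08 -0.02  2.04  0.09  1.17 -0.51]  grasp [0.4875 0.0147 0.1902] hinge in tool [ 0.0399 -0.001   0.0076]
```

View pics/s3.png

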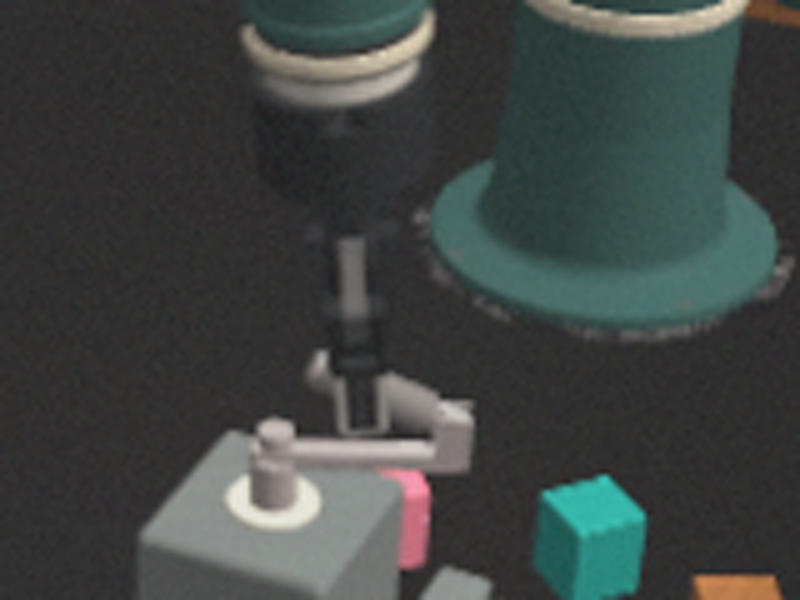

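>>> apply_moves --targets '[{"dx": 0.03,"dy": -0.02,"dz": -0.13,"wx": 0,"wy": -1,"wz": 0,"jaw": 0.0},{"dx": 0.03,"dy": -0.02,"dz": -0.13,"wx": 0,"wy": -1,"wz": 0,"jaw": 0.0},{"dx": 0.03,"dy": -0.02,"dz": -0.13,"wx": 0,"wy": -1,"wz": 0,"jaw": 0.0},{"dx": 0.03,"dy": 0,"dz": -0.13,"wx": 0,"wy": -1,"wz": 0,"jaw": 0.0},{"dx": 0.03,"dy": 0,"dz": -0.13,"wx": 0,"wy": -1,"wz": 0,"jaw": 0.0}]'

```text
time: 4.9
tool_pos: [0.4839, 0.0231, 0.1916]
tcp_rot: [1.545, 2.298, -0.331]
wrist_force: [-2.4, -1.3, -1.7]
width: 0.221
```

```bash
python3 chk.py s4
```

```text
p [0.4839 0.0231 0.1916] F [-2.4 -1.3 -1.7] M [ 0.02  0.78 -0.15] w 0.221 t 4.9
tool z [ 0.157 -0.381 -0.911] tilt -24.3 Ftool [ 0.4 -2.7  1.6]
q [ 0.29 -0.1   2.13 -0.47  1.11  0.12]  grasp [0.481  0.0302 0.2087] hinge in tool [ 0.04   -0.001   0.0078]
```

View pics/s4.png

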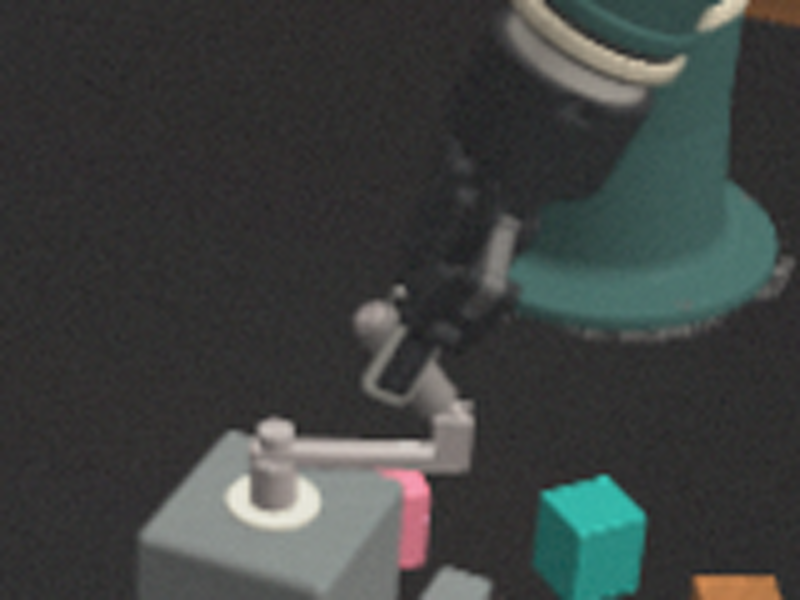

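>>> apply_moves --targets '[{"dx": 0.03,"dy": 0,"dz": -0.13,"wx": 0,"wy": -1,"wz": 0,"jaw": 0.0},{"dx": 0.03,"dy": 0,"dz": -0.13,"wx": 0,"wy": -1,"wz": 0,"jaw": 0.0},{"dx": 0.03,"dy": 0,"dz": -0.13,"wx": 0,"wy": -1,"wz": 0,"jaw": 0.0},{"dx": 0.03,"dy": 0,"dz": -0.13,"wx": 0,"wy": -1,"wz": 0,"jaw": 0.0}]'

```text
time: 5.35
tool_pos: [0.4795, 0.0342, 0.2031]
tcp_rot: [1.326, 1.971, -0.593]
wrist_force: [-5.2, 0.0, 1.6]
width: 0.214
```

```bash
python3 chk.py s5
```

```text
p [0.4795 0.0342 0.2031] F [-5.2  0.   1.6] M [ 0.11  0.92 -0.56] w 0.214 t 5.35
tool z [ 0.283 -0.691 -0.665] tilt -48.3 Ftool [ 0.1 -4.8 -2.5]
q [ 0.57  0.02  2.17 -0.87  1.29  0.59]  grasp [0.4742 0.0471 0.2155] hinge in tool [ 0.0403 -0.0011  0.0075]
```

View pics/s5.png

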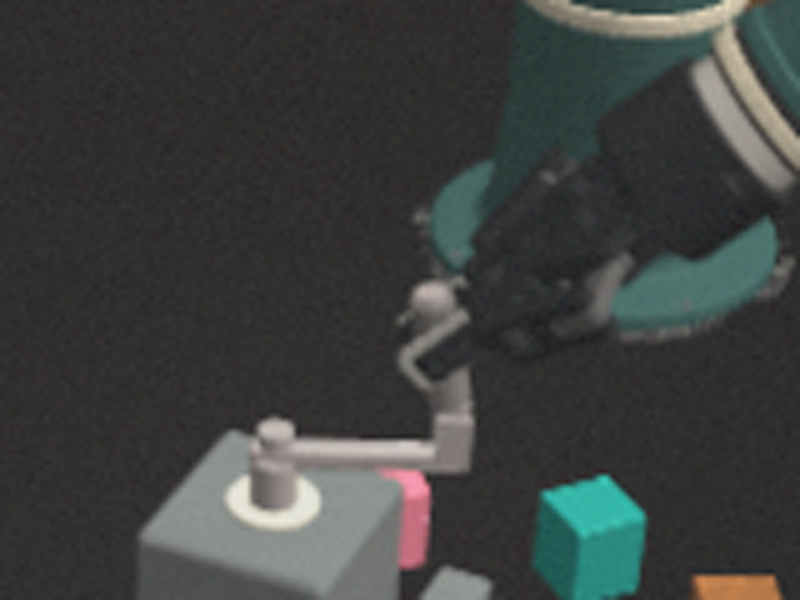

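>>> apply_moves --targets '[{"dx": 0.03,"dy": 0,"dz": -0.13,"wx": 0,"wy": -1,"wz": 0,"jaw": 0.0},{"dx": 0.02,"dy": 0,"dz": -0.07,"wx": 0,"wy": -0.5,"wz": 0,"jaw": 0.0}]'

```text
time: 5.6
tool_pos: [0.4777, 0.0396, 0.2059]
tcp_rot: [1.239, 1.844, -0.677]
wrist_force: [-2.8, -0.0, 8.7]
width: 0.216
```

```bash
python3 chk.py s6
```

```text
p [0.4777 0.0396 0.2059] F [-2.8 -0.   8.7] M [-0.39  0.36 -0.36] w 0.216 t 5.6
tool z [ 0.319 -0.779 -0.54 ] tilt -57.3 Ftool [-6.8 -2.6 -5.5]
q [ 0.65  0.1   2.18 -0.97  1.39  0.73]  grasp [0.4718 0.0542 0.216 ] hinge in tool [ 0.0403 -0.0015  0.0074]
```

>>> apply_moves --targets '[{"dx": 0.01,"dy": 0,"dz": -0.07,"wx": 0,"wy": -0.5,"wz": 0,"jaw": 0.0},{"dx": 0,"dy": 0,"dz": 0,"wx": 0,"wy": 0,"wz": 0,"jaw": 0.0}]'

```text
time: 5.85
tool_pos: [0.4771, 0.0415, 0.2066]
tcp_rot: [1.21, 1.802, -0.703]
wrist_force: [-3.7, 1.7, 10.1]
width: 0.212
```

```bash
python3 chk.py s7
```

```text
p [0.4771 0.0415 0.2066] F [-3.7  1.7 10.1] M [-0.43  0.17 -0.29] w 0.212 t 5.85
tool z [ 0.328 -0.804 -0.496] tilt -60.3 Ftool [-7.3 -2.8 -7.6]
q [ 0.67  0.13  2.18 -1.    1.42  0.77]  grasp [0.471  0.0565 0.2159] hinge in tool [ 0.0403 -0.0016  0.0074]
```

View pics/s7.png

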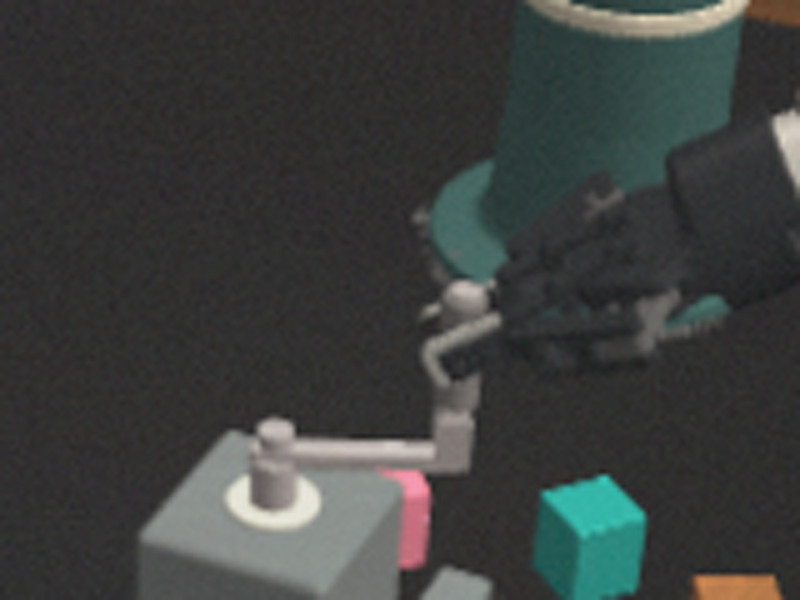

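>>> apply_moves --targets '[{"dx": 0.05,"dy": 0,"dz": -0.09,"wx": 0,"wy": 0,"wz": 0,"jaw": 0.0},{"dx": 0,"dy": 0,"dz": 0,"wx": 0,"wy": 0,"wz": 0,"jaw": 0.0}]'

```text
time: 6.1
tool_pos: [0.4765, 0.0424, 0.2067]
tcp_rot: [1.211, 1.802, -0.703]
wrist_force: [6.5, -10.0, 2.6]
width: 0.213
```

```bash
python3 chk.py s8
```

```text
p [0.4765 0.0424 0.2067] F [  6.5 -10.    2.6] M [-0.75 -0.45  0.28] w 0.213 t 6.1
tool z [ 0.328 -0.804 -0.495] tilt -60.3 Ftool [-8.1  2.2  8.9]
q [ 0.68  0.13  2.18 -1.    1.42  0.77]  grasp [0.4703 0.0575 0.216 ] hinge in tool [ 0.0398 -0.0013  0.0084]
```

View pics/s8.png

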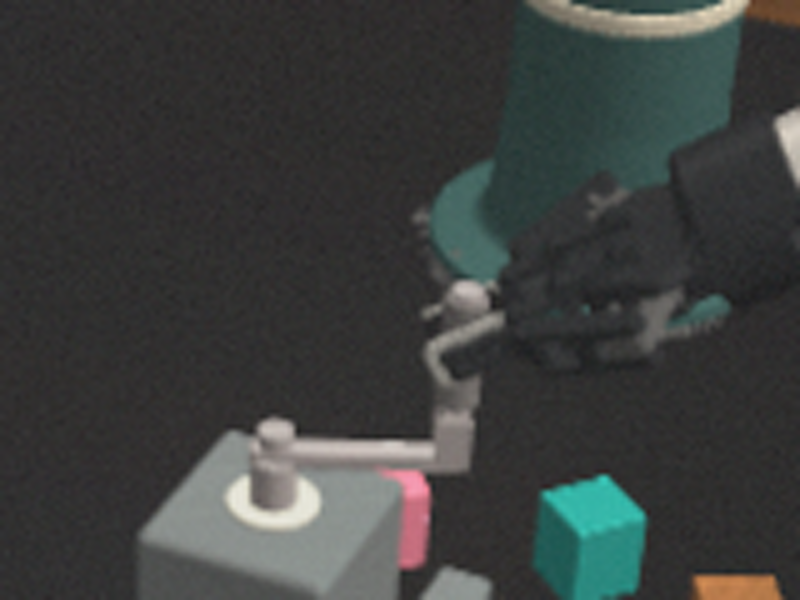

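The handle stands upright at the scene crop (465,300). The 3 mm outward push moved it only about 1 mm while the inward force rose to 12 N, so it is against its stop. Next I let go, back out and regrip from above.

>>> apply_moves --targets '[{"dx": -0.03,"dy": 0,"dz": 0.05,"wx": 0,"wy": 0,"wz": 0,"jaw": 0.0},{"dx": 0,"dy": 0,"dz": 0,"wx": 0,"wy": 0,"wz": 0,"jaw": 0.7},{"dx": 0,"dy": 0,"dz": 0,"wx": 0,"wy": 0,"wz": 0,"jaw": 0.7},{"dx": 0,"dy": 0,"dz": 0,"wx": 0,"wy": 0,"wz": 0,"jaw": 0.7},{"dx": 0,"dy": 0,"dz": 0,"wx": 0,"wy": 0,"wz": 0,"jaw": 0.7}]'

```text
time: 6.65
tool_pos: [0.476, 0.0423, 0.2047]
tcp_rot: [1.212, 1.806, -0.701]
wrist_force: [-0.2, 0.1, 0.7]
width: 0.7
```

```bash
python3 chk.py s9; python3 - <<'E'
from plan import *
p,Q,s=now()
a=p-.085*Q[:,2]
T=Rt(0)
b=hinge()+.15*up   # TCP z .318
c=hinge()+.022*up
p2,Q2=rows(p,Q,[(a,Q)])
rows(p2,Q2,[(b,T)])
E
```

```text
p [0.476  0.0423 0.2047] F [-0.2  0.1  0.7] M [0.37 0.17 0.03] w 0.7 t 6.65
tool z [ 0.328 -0.802 -0.5  ] tilt -60.0 Ftool [-0.5 -0.1 -0.5]
q [ 0.67  0.13  2.18 -1.    1.42  0.77]  grasp [0.4698 0.0573 0.214 ] hinge in tool [ 0.038  -0.0008  0.0076]
--
{"dz":-0.71},
{"dz":-0.71},
{"dz":-0.7},
{"dz":-0.71},
--
{"dx":-0.28,"dz":0.05,"wy":0.91},
{"dx":-0.28,"dy":-0.01,"dz":0.03,"wy":0.91},
{"dx":-0.29,"wy":0.91,"wz":-0.01},
{"dx":-0.28,"dz":-0.03,"wx":-0.01,"wy":0.91},
{"dx":-0.28,"dz":-0.05,"wy":0.91},
--
{"dx":-0.27,"dy":-0.01,"dz":-0.08,"wy":0.91},
{"dx":-0.26,"dz":-0.11,"wy":0.91},
{"dx":-0.25,"dz":-0.13,"wy":0.91},
{"dx":-0.24,"dy":-0.01,"dz":-0.15,"wy":0.91,"wz":-0.01},
{"dx":-0.22,"dz":-0.18,"wx":-0.01,"wy":0.91},
--
{"dx":-0.21,"dz":-0.19,"wy":0.91},
```

View pics/s9.png

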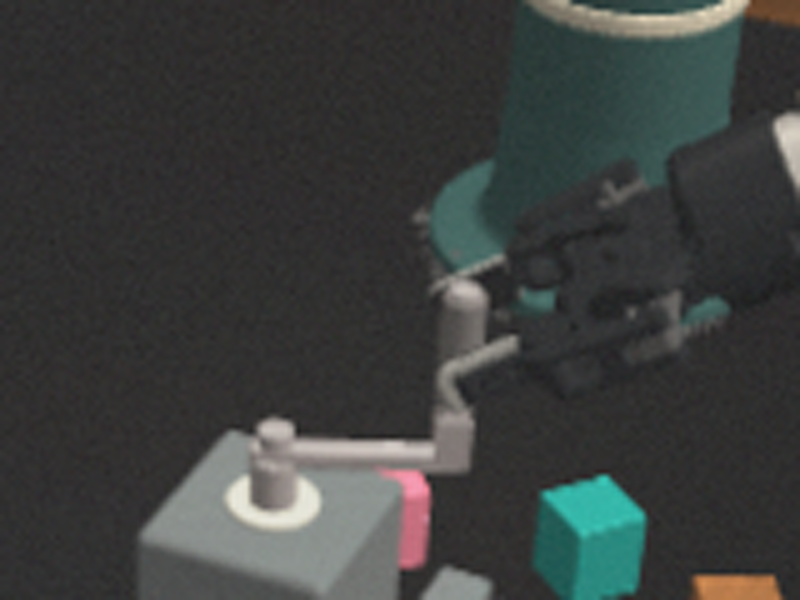

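The handle is upright and free between the open fingers. Backing out.

>>> apply_moves --targets '[{"dx": 0,"dy": 0,"dz": -0.7,"wx": 0,"wy": 0,"wz": 0,"jaw": 0.7},{"dx": 0,"dy": 0,"dz": -0.7,"wx": 0,"wy": 0,"wz": 0,"jaw": 0.7},{"dx": 0,"dy": 0,"dz": -0.7,"wx": 0,"wy": 0,"wz": 0,"jaw": 0.7},{"dx": 0,"dy": 0,"dz": -0.7,"wx": 0,"wy": 0,"wz": 0,"jaw": 0.7},{"dx": -0.3,"dy": 0,"dz": -0.2,"wx": 0,"wy": 0,"wz": 0,"jaw": 0.7}]'

```text
time: 7.2
tool_pos: [0.4482, 0.1119, 0.2579]
tcp_rot: [1.21, 1.807, -0.7]
wrist_force: [-0.3, -0.2, -0.6]
width: 0.699
```

>>> apply_moves --targets '[{"dx": -0.28,"dy": 0,"dz": 0.05,"wx": 0,"wy": 0.9,"wz": 0,"jaw": 0.7},{"dx": -0.28,"dy": 0,"dz": 0.03,"wx": 0,"wy": 0.9,"wz": 0,"jaw": 0.7},{"dx": -0.29,"dy": 0,"dz": 0,"wx": 0,"wy": 0.9,"wz": 0,"jaw": 0.7},{"dx": -0.28,"dy": 0,"dz": -0.03,"wx": 0,"wy": 0.9,"wz": 0,"jaw": 0.7},{"dx": -0.28,"dy": 0,"dz": -0.05,"wx": 0,"wy": 0.9,"wz": 0,"jaw": 0.7}]'

```text
time: 7.7
tool_pos: [0.4588, 0.0841, 0.2908]
tcp_rot: [1.466, 2.185, -0.431]
wrist_force: [-0.3, -0.2, 0.2]
width: 0.699
```

>>> apply_moves --targets '[{"dx": -0.27,"dy": 0,"dz": -0.08,"wx": 0,"wy": 0.9,"wz": 0,"jaw": 0.7},{"dx": -0.26,"dy": 0,"dz": -0.1,"wx": 0,"wy": 0.9,"wz": 0,"jaw": 0.7},{"dx": -0.25,"dy": 0,"dz": -0.13,"wx": 0,"wy": 0.9,"wz": 0,"jaw": 0.7},{"dx": -0.24,"dy": 0,"dz": -0.15,"wx": 0,"wy": 0.9,"wz": 0,"jaw": 0.7},{"dx": -0.2,"dy": 0,"dz": -0.2,"wx": 0,"wy": 0.9,"wz": 0,"jaw": 0.7}]'

```text
time: 8.2
tool_pos: [0.4688, 0.0589, 0.3234]
tcp_rot: [1.702, 2.536, -0.086]
wrist_force: [0.5, -0.5, -0.7]
width: 0.702
```

```bash
python3 chk.py s10; python3 - <<'E'
from plan import *
from workcell import cams
import pickle
c=cams.read_camera("top"); pickle.dump(c,open("top1.pkl","wb")); crop(c,140,150,300,300,4,"pics/t2.png")
c=cams.read_camera("scene"); pickle.dump(c,open("scene1.pkl","wb"))
p,Q,s=now()
T=Rt(0)
b=hinge()+.13*up
rows(p,Q,[(b,T)])
E
```

```text
p [0.4688 0.0589 0.3234] F [ 0.5 -0.5 -0.7] M [ 0.07  0.03 -0.03] w 0.702 t 8.2
tool z [ 0.04  -0.095 -0.995] tilt -5.9 Ftool [-0.6  0.3  0.8]
q [ 0.15 -0.19  1.91 -0.1   1.4  -0.23]  grasp [0.468  0.0607 0.342 ] hinge in tool [ 0.0103 -0.0006  0.1552]
--
{"dx":-0.03,"dy":-0.01,"dz":0.43,"wy":0.51,"wz":-0.03},
{"dx":-0.04,"dy":-0.01,"dz":0.42,"wx":0.01,"wy":0.51,"wz":-0.04},
```

View pics/s10.png

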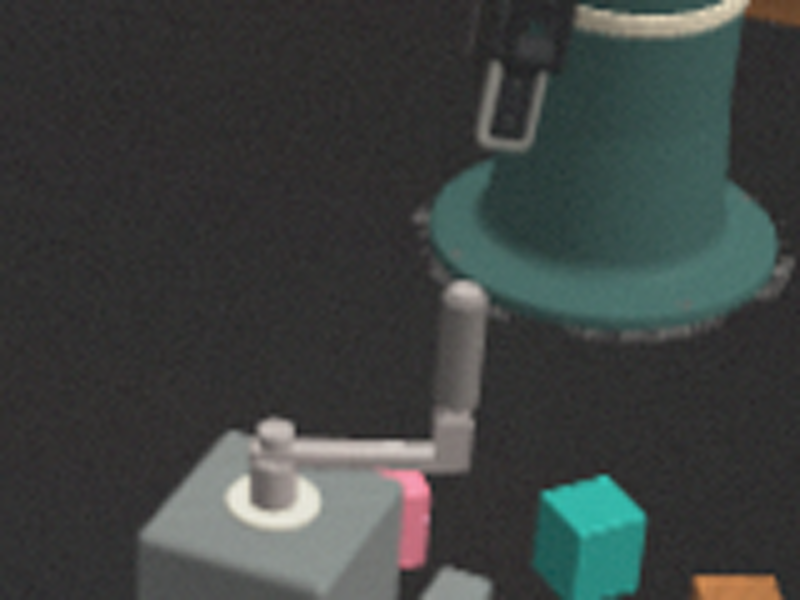

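View pics/t2.png

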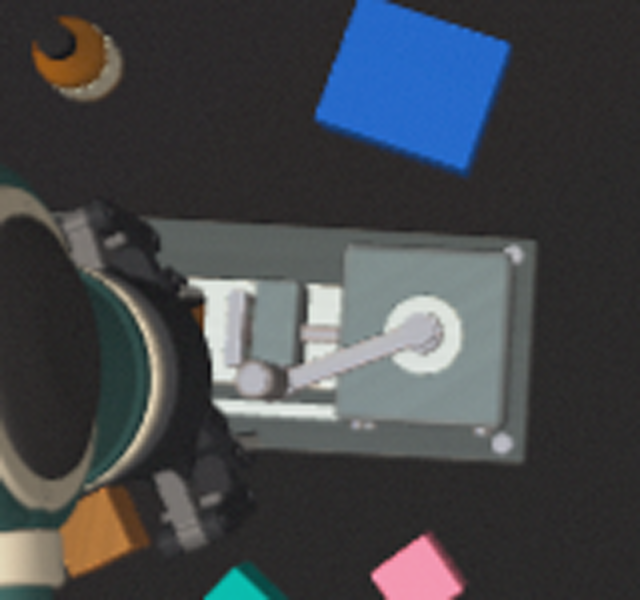

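```bash
python3 - <<'E'
from plan import *
c=load("top1");s=load("scene1")
print(atz(c,203.6,244.8,.239), hinge())
P=cloud(c); w=P[238:252,196:214]; m=(w[...,2]>.225)&(w[...,2]<.25); print(m.sum(), (w[m].min(0)+w[m].max(0))/2, w[m].mean(0))
u0,v0,S=255,115,5
im=cv2.resize(s["color"][115:235,255:415,::-1],None,fx=S,fy=S,interpolation=cv2.INTER_CUBIC)
for dp in(-4,0,):
  h=hinge(psi+np.deg2rad(dp)); q=((proj(s,[h,h+.071*up])-[u0,v0]+.5)*S).astype(int); cv2.line(im,tuple(q[0]),tuple(q[1]),(0,255,0) if dp==0 else (0,0,255),1)
cv2.imwrite("pics/ov2.png",im[200:500,300:640])
E
```

```text
[0.47125209 0.05291664 0.239     ] [0.47051437 0.05346368 0.168     ]
84 [0.47207876 0.0550768  0.23354404] [0.47228383 0.05412958 0.23619918]
```

View pics/ov2.png

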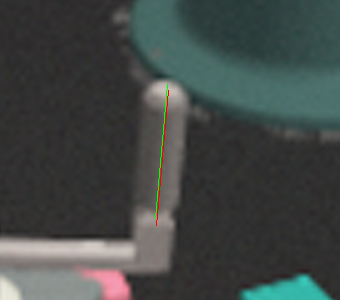

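Upright in both views: the vertical through the hinge runs down the handle's axis. Regripping from above.

```bash
python3 - <<'E'
from plan import *
p,Q,s=now()
T=Rt(0); b=np.array([.4713,.0537,.275]); c=b.copy(); c[2]=.188
rows(p,Q,[(b,T),(c,T)])
E
```

```text
--
{"dx":0.01,"dz":0.81,"wy":0.51,"wz":-0.03},
{"dx":-0.03,"dy":0.01,"dz":0.81,"wx":0.01,"wy":0.51,"wz":-0.04},
{"dz":0.72},
{"dz":0.73},
{"dz":0.72},
--
{"dx":0.01,"dz":0.73},
```

>>> apply_moves --targets '[{"dx": 0.01,"dy": 0,"dz": 0.8,"wx": 0,"wy": 0.51,"wz": -0.03,"jaw": 0.7},{"dx": -0.03,"dy": 0.01,"dz": 0.8,"wx": 0.01,"wy": 0.51,"wz": -0.04,"jaw": 0.7},{"dx": 0,"dy": 0,"dz": 0,"wx": 0,"wy": 0,"wz": 0,"jaw": 0.7}]'

```text
time: 8.65
tool_pos: [0.468, 0.0552, 0.2701]
tcp_rot: [-1.738, -2.607, 0.011]
wrist_force: [-0.6, -0.2, 0.5]
width: 0.695
```

```bash
python3 - <<'E'
from plan import *
p,Q,s=now();print(p,Q[:,2],s["wrist_force"])
T=Rt(0);  c=np.array([.4713,.0537,.188])
rows(p,Q,[(c,T)])
E
```

```text
[0.46795169 0.05517123 0.27012104] [-0.01047747 -0.00144853 -0.99994406] [-0.59693029 -0.22756358  0.49373199]
--
{"dx":-0.03,"dy":0.04,"dz":0.91,"wx":-0.03,"wy":-0.01,"wz":0.01},
{"dx":-0.03,"dy":0.03,"dz":0.91,"wx":-0.04,"wy":-0.01,"wz":0.01},
{"dx":-0.03,"dy":0.03,"dz":0.92,"wx":-0.03,"wy":-0.01,"wz":0.02},
```

>>> apply_moves --targets '[{"dx": -0.05,"dy": 0.06,"dz": 0.7,"wx": -0.05,"wy": 0,"wz": 0,"jaw": 0.7},{"dx": -0.04,"dy": 0.04,"dz": 0.7,"wx": -0.05,"wy": 0,"wz": 0,"jaw": 0.7},{"dx": 0,"dy": 0,"dz": 0.7,"wx": 0,"wy": 0,"wz": 0,"jaw": 0.7},{"dx": 0,"dy": 0,"dz": 0.6,"wx": 0,"wy": 0,"wz": 0,"jaw": 0.7},{"dx": 0,"dy": 0,"dz": 0,"wx": 0,"wy": 0,"wz": 0,"jaw": 0.7}]'

```text
time: 9.15
tool_pos: [0.4725, 0.0554, 0.1914]
tcp_rot: [1.739, 2.616, 0.005]
wrist_force: [-0.1, 0.3, -0.5]
width: 0.697
```

```bash
python3 chk.py s11
```

```text
p [0.4725 0.0554 0.1914] F [-0.1  0.3 -0.5] M [-0.02  0.01  0.01] w 0.697 t 9.15
tool z [ 0.002  0.003 -1.   ] tilt 0.1 Ftool [ 0.4 -0.   0.5]
q [ 0.06 -0.09  2.06  0.    1.17 -0.34]  grasp [0.4725 0.0554 0.2101] hinge in tool [-0.0011 -0.0027  0.0234]
```

View pics/s11.png

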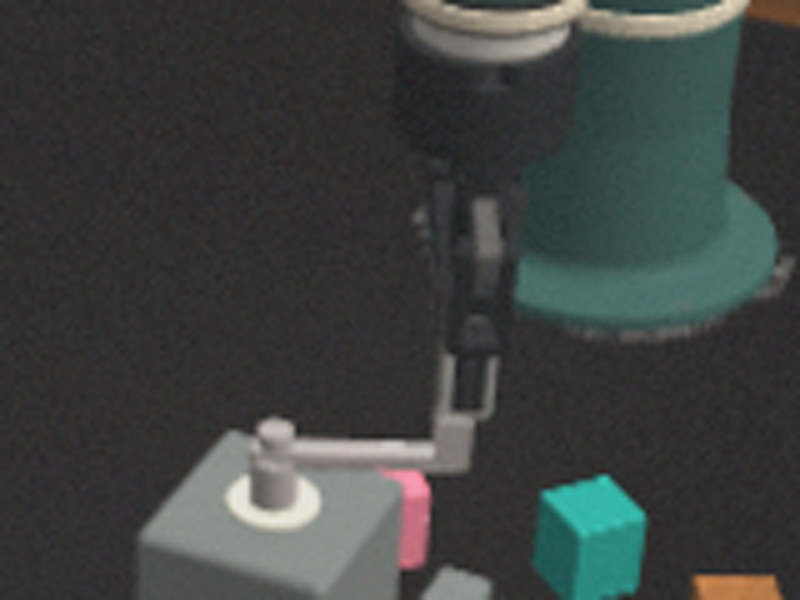

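>>> apply_moves --targets '[{"dx": -0.04,"dy": -0.05,"dz": 0.06,"wx": 0,"wy": 0,"wz": 0,"jaw": 0.5},{"dx": 0,"dy": 0,"dz": 0,"wx": 0,"wy": 0,"wz": 0,"jaw": 0.0},{"dx": 0,"dy": 0,"dz": 0,"wx": 0,"wy": 0,"wz": 0,"jaw": 0.0},{"dx": 0,"dy": 0,"dz": 0,"wx": 0,"wy": 0,"wz": 0,"jaw": 0.0},{"dx": 0,"dy": 0,"dz": 0,"wx": 0,"wy": 0,"wz": 0,"jaw": 0.0}]' --newtons 60

```text
time: 9.7
tool_pos: [0.4741, 0.0529, 0.1934]
tcp_rot: [1.739, 2.611, 0.012]
wrist_force: [-3.6, -1.1, 6.1]
width: 0.219
```

```bash
python3 chk.py s12; python3 - <<'E'
from plan import *
p,Q,s=now()
r=p[:2]-O[:2]; print("r",np.hypot(*r),np.rad2deg(np.arctan2(r[1],r[0])))
a=np.rad2deg(np.arctan2(r[1],r[0]))
# jaw/block geometry
c=load("top0")
yc=np.array([np.sin(.034),np.cos(.034)])
def Y(u,v,z): return (atz(c,u,v,z)[:2]-O[:2])@yc
t=lambda x,y:(115+x/4.5-.5,190+y/4.5-.5)
print("pad face top",Y(*t(366,190),.083),"block near",Y(*t(327,190),.093),"block far",Y(*t(248,187),.093),"backstop face top",Y(*t(217,180),.095))
tt=np.deg2rad(np.arange(a,a-200,-12))
print("circle",[(k,) for k in range(0)])
for k in range(16):
    th=np.deg2rad(112-12*k); n=np.deg2rad(112-12*(k+1))
    d=.08*np.array([np.cos(n)-np.cos(th),np.sin(n)-np.sin(th),0]); print(112-12*(k+1),(Q.T@d/.03).round(2))
E
```

```text
p [0.4741 0.0529 0.1934] F [-3.6 -1.1  6.1] M [-0.17  0.83  0.07] w 0.219 t 9.7
tool z [ 0.008  0.004 -1.   ] tilt 0.0 Ftool [ 0.4 -3.7 -6.1]
q [ 0.06 -0.09  2.06  0.    1.17 -0.34]  grasp [0.474  0.0528 0.2121] hinge in tool [ 0.0019 -0.0033  0.0254]
r 0.07814024997262994 110.1292999569281
pad face top 0.11819090298061068 block near 0.1361599636344743 block far 0.1764397479474999 backstop face top 0.19193942094649696
circle []
100 [-0.06  0.55  0.  ]
88 [-0.18  0.53  0.  ]
76 [-0.28  0.48  0.  ]
64 [-0.38  0.41  0.  ]
52 [-0.45  0.32  0.  ]
40 [-0.51  0.22  0.  ]
28 [-0.55  0.11  0.  ]
16 [-0.56 -0.01 -0.  ]
4 [-0.54 -0.12 -0.  ]
-8 [-0.51 -0.23 -0.  ]
-20 [-0.45 -0.33 -0.  ]
-32 [-0.37 -0.42 -0.  ]
-44 [-0.27 -0.49 -0.  ]
-56 [-0.17 -0.53 -0.  ]
-68 [-0.05 -0.56 -0.01]
-80 [ 0.06 -0.55 -0.  ]
```

>>> apply_moves --targets '[{"dx": -0.03,"dy": 0.28,"dz": 0,"wx": 0,"wy": 0,"wz": 0,"jaw": 0.0},{"dx": -0.05,"dy": 0.27,"dz": 0,"wx": 0,"wy": 0,"wz": 0,"jaw": 0.0},{"dx": -0.18,"dy": 0.53,"dz": 0,"wx": 0,"wy": 0,"wz": 0,"jaw": 0.0},{"dx": -0.28,"dy": 0.48,"dz": 0,"wx": 0,"wy": 0,"wz": 0,"jaw": 0.0}]'

```text
time: 10.15
tool_pos: [0.5222, 0.0555, 0.1933]
tcp_rot: [1.74, 2.614, 0.007]
wrist_force: [-8.4, -5.7, 8.2]
width: 0.215
```

```bash
cat > cr.py <<'E'
from plan import *
import sys
p,Q,s=now()
r=p[:2]-O[:2]; a=np.arctan2(r[1],r[0]); F=s["wrist_force"]
er=np.array([np.cos(a),np.sin(a)]); et=np.array([np.sin(a),-np.cos(a)])
print("r",np.hypot(*r).round(4),"ang",np.rad2deg(a).round(2),"z",p[2].round(4),"Fr",(F[:2]@er).round(2),"Ft",(F[:2]@et).round(2),"Fz",F[2].round(1),"M",s["torque"].round(2),"zaxis",Q[:,2].round(3),"w",round(s["width"],3),"t",s["time"])
E
python3 cr.py; python3 cr.py
```

```text
r 0.0789 ang 74.43 z 0.1933 Fr -7.79 Ft -6.56 Fz 8.2 M [-0.94  1.69  0.01] zaxis [ 0.004  0.003 -1.   ] w 0.215 t 10.15
r 0.0789 ang 74.43 z 0.1933 Fr -7.79 Ft -6.56 Fz 8.2 M [-0.94  1.69  0.01] zaxis [ 0.004  0.003 -1.   ] w 0.215 t 10.15
```

>>> apply_moves --targets '[{"dx": -0.4,"dy": 0.38,"dz": -0.05,"wx": 0,"wy": 0,"wz": 0,"jaw": 0.0},{"dx": -0.46,"dy": 0.3,"dz": -0.05,"wx": 0,"wy": 0,"wz": 0,"jaw": 0.0},{"dx": -0.51,"dy": 0.22,"dz": 0,"wx": 0,"wy": 0,"wz": 0,"jaw": 0.0}]'

```text
time: 10.45
tool_pos: [0.5622, 0.0304, 0.1936]
tcp_rot: [-1.74, -2.612, -0.012]
wrist_force: [-5.0, 5.5, -3.4]
width: 0.22
```

```bash
python3 cr.py
```

```text
r 0.0796 ang 39.72 z 0.1936 Fr -0.38 Ft -7.41 Fz -3.4 M [0.73 0.94 0.  ] zaxis [ 0.001  0.008 -1.   ] w 0.22 t 10.45
```

>>> apply_moves --targets '[{"dx": -0.55,"dy": 0.11,"dz": 0,"wx": 0,"wy": 0,"wz": 0,"jaw": 0.0},{"dx": -0.28,"dy": 0.01,"dz": 0,"wx": 0,"wy": 0,"wz": 0,"jaw": 0.0}]'

```text
time: 10.65
tool_pos: [0.576, 0.008, 0.1937]
tcp_rot: [-1.742, -2.612, -0.013]
wrist_force: [-2.2, 7.0, -5.3]
width: 0.218
```

```bash
python3 cr.py;python3 chk.py s13; python3 - <<'E'
from plan import *
from workcell import cams
c=cams.read_camera("top"); crop(c,115,150,285,290,4.5,"pics/t3.png")
E
```

```text
r 0.0802 ang 20.83 z 0.1937 Fr 0.46 Ft -7.37 Fz -5.3 M [ 1.03  0.42 -0.02] zaxis [ 0.003  0.008 -1.   ] w 0.218 t 10.65
p [0.576  0.008  0.1937] F [-2.2  7.  -5.3] M [ 1.03  0.42 -0.02] w 0.218 t 10.65
tool z [ 0.003  0.008 -1.   ] tilt 0.3 Ftool [7.3 0.7 5.3]
q [-0.03  0.1   1.86  0.01  1.17 -0.43]  grasp [0.5759 0.0079 0.2124] hinge in tool [ 0.0823 -0.08    0.0257]
```

View pics/s13.png

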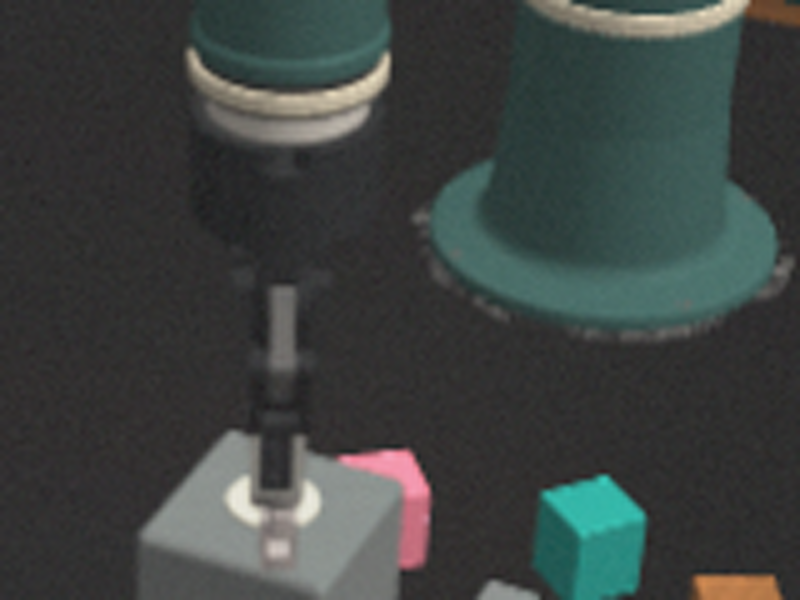

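View pics/t3.png

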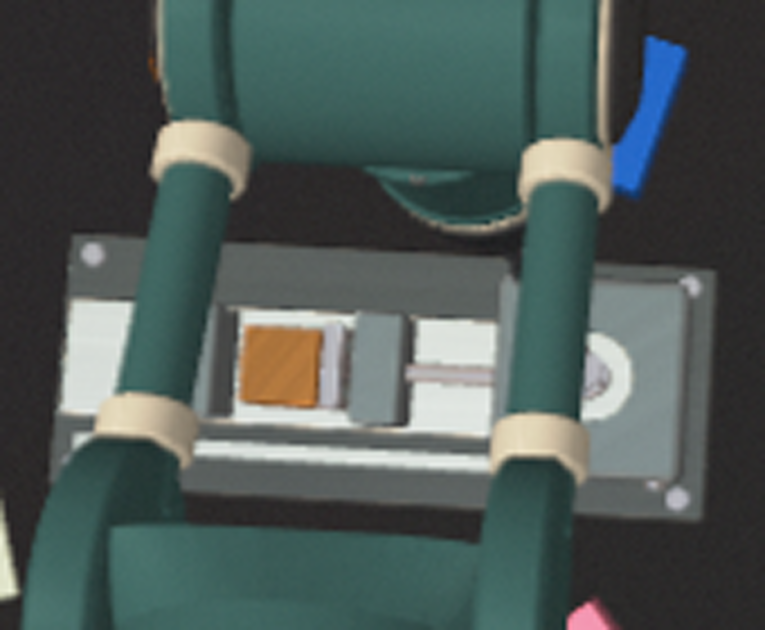

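The top crop shows the pad at (335,365) against the wood block at (280,365), which is now sliding toward the backstop at (215,360). The free push is about 7.4 N.

>>> apply_moves --targets '[{"dx": -0.27,"dy": -0.03,"dz": 0.05,"wx": 0,"wy": 0,"wz": 0,"jaw": 0.0},{"dx": -0.27,"dy": -0.07,"dz": 0,"wx": 0,"wy": 0,"wz": 0,"jaw": 0.0},{"dx": -0.26,"dy": -0.09,"dz": 0,"wx": 0,"wy": 0,"wz": 0,"jaw": 0.0}]'

```text
time: 11.05
tool_pos: [0.5815, -0.0155, 0.1937]
tcp_rot: [1.74, 2.612, 0.018]
wrist_force: [2.3, 7.3, -5.6]
width: 0.217
```

```bash
python3 cr.py
```

```text
r 0.0806 ang 3.52 z 0.1937 Fr 2.72 Ft -7.14 Fz -5.6 M [ 1.13 -0.25 -0.02] zaxis [ 0.009  0.008 -1.   ] w 0.217 t 11.05
```

>>> apply_moves --targets '[{"dx": -0.25,"dy": -0.11,"dz": 0,"wx": 0,"wy": 0,"wz": 0,"jaw": 0.0},{"dx": -0.24,"dy": -0.14,"dz": 0,"wx": 0,"wy": 0,"wz": 0,"jaw": 0.0}]'

```text
time: 11.25
tool_pos: [0.5811, -0.0322, 0.1937]
tcp_rot: [1.739, 2.61, 0.019]
wrist_force: [4.7, 6.2, -6.4]
width: 0.214
```

```bash
python3 cr.py; python3 - <<'E'
from plan import *
from workcell import cams
c=cams.read_camera("top"); crop(c,115,150,285,290,4.5,"pics/t4.png")
E
```

```text
r 0.081 ang -8.3 z 0.1937 Fr 3.73 Ft -6.8 Fz -6.4 M [ 1.07 -0.62 -0.01] zaxis [ 0.011  0.007 -1.   ] w 0.214 t 11.25
```

View pics/t4.png

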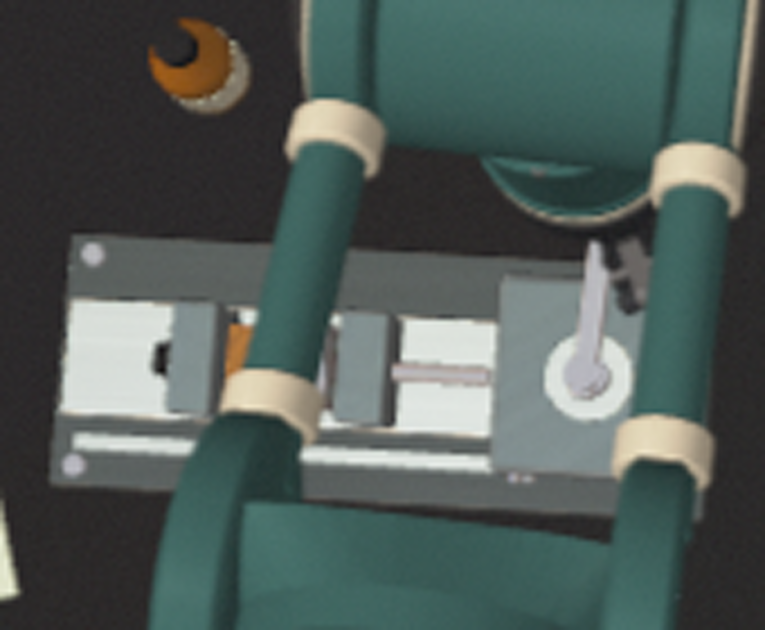

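>>> apply_moves --targets '[{"dx": -0.03,"dy": 0.03,"dz": 0.05,"wx": 0,"wy": 0,"wz": 0,"jaw": 0.0},{"dx": 0,"dy": 0,"dz": 0,"wx": 0,"wy": 0,"wz": 0,"jaw": 0.0}]'

```text
time: 11.5
tool_pos: [0.5812, -0.0335, 0.1935]
tcp_rot: [1.74, 2.611, 0.014]
wrist_force: [-2.7, 4.3, 1.6]
width: 0.214
```

```bash
python3 cr.py; python3 chk.py s14
```

```text
r 0.0812 ang -9.19 z 0.1935 Fr -3.34 Ft -3.86 Fz 1.6 M [ 0.66  0.42 -0.01] zaxis [ 0.008  0.006 -1.   ] w 0.214 t 11.5
p [ 0.5812 -0.0335  0.1935] F [-2.7  4.3  1.6] M [ 0.66  0.42 -0.01] w 0.214 t 11.5
tool z [ 0.008  0.006 -1.   ] tilt 0.1 Ftool [ 5.  -0.8 -1.6]
q [-0.1   0.11  1.85  0.01  1.17 -0.5 ]  grasp [ 0.581  -0.0336  0.2122] hinge in tool [ 0.1228 -0.0689  0.0251]
```

View pics/s14.png

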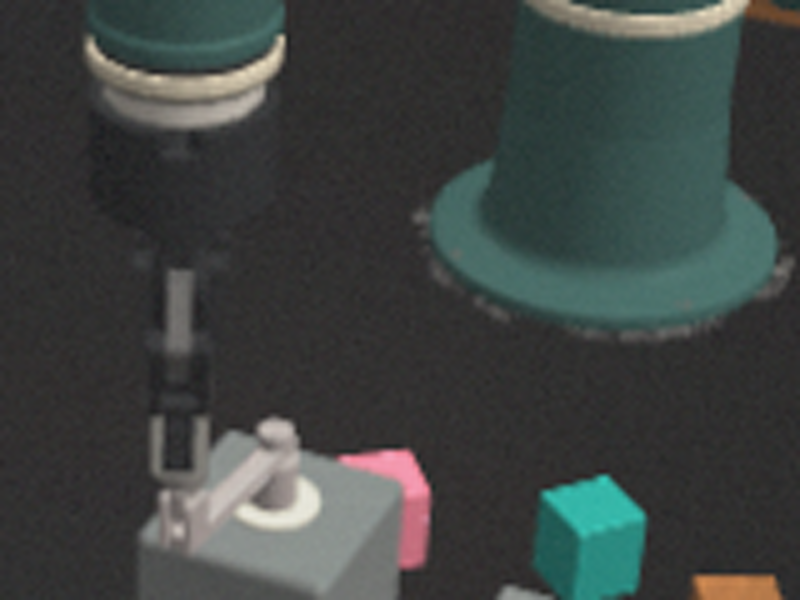

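>>> apply_moves --targets '[{"dx": -0.12,"dy": -0.07,"dz": 0,"wx": 0,"wy": 0,"wz": 0,"jaw": 0.0},{"dx": -0.12,"dy": -0.08,"dz": 0,"wx": 0,"wy": 0,"wz": 0,"jaw": 0.0}]'

```text
time: 11.75
tool_pos: [0.5798, -0.041, 0.1935]
tcp_rot: [1.739, 2.612, 0.016]
wrist_force: [-2.3, 7.9, 2.5]
width: 0.217
```

```bash
python3 cr.py
```

```text
r 0.0814 ang -14.59 z 0.1935 Fr -4.25 Ft -7.11 Fz 2.5 M [ 1.3   0.5  -0.02] zaxis [ 0.008  0.007 -1.   ] w 0.217 t 11.75
```

>>> apply_moves --targets '[{"dx": -0.11,"dy": -0.08,"dz": 0,"wx": 0,"wy": 0,"wz": 0,"jaw": 0.0}]'

```text
time: 11.85
tool_pos: [0.5788, -0.045, 0.1934]
tcp_rot: [1.74, 2.612, 0.016]
wrist_force: [-3.6, 7.8, 3.0]
width: 0.216
```

```bash
python3 cr.py
```

```text
r 0.0815 ang -17.47 z 0.1934 Fr -5.76 Ft -6.33 Fz 3.0 M [ 1.31  0.63 -0.01] zaxis [ 0.008  0.007 -1.   ] w 0.216 t 11.85
```

>>> apply_moves --targets '[{"dx": -0.11,"dy": -0.09,"dz": 0,"wx": 0,"wy": 0,"wz": 0,"jaw": 0.0}]'

```text
time: 11.95
tool_pos: [0.5775, -0.049, 0.1935]
tcp_rot: [1.74, 2.612, 0.017]
wrist_force: [-1.9, 7.7, 3.3]
width: 0.219
```

```bash
python3 cr.py
```

```text
r 0.0816 ang -20.41 z 0.1935 Fr -4.48 Ft -6.59 Fz 3.3 M [1.33 0.59 0.02] zaxis [ 0.008  0.007 -1.   ] w 0.219 t 11.95
```

>>> apply_moves --targets '[{"dx": -0.1,"dy": -0.1,"dz": 0,"wx": 0,"wy": 0,"wz": 0,"jaw": 0.0}]'

```text
time: 12.05
tool_pos: [0.576, -0.0529, 0.1935]
tcp_rot: [1.74, 2.612, 0.017]
wrist_force: [-1.9, 8.4, 3.0]
width: 0.221
```

```bash
python3 cr.py
```

```text
r 0.0817 ang -23.37 z 0.1935 Fr -5.12 Ft -6.95 Fz 3.0 M [1.32 0.48 0.03] zaxis [ 0.008  0.007 -1.   ] w 0.221 t 12.05
```

>>> apply_moves --targets '[{"dx": -0.1,"dy": -0.1,"dz": 0,"wx": 0,"wy": 0,"wz": 0,"jaw": 0.0}]'

```text
time: 12.15
tool_pos: [0.5743, -0.0567, 0.1934]
tcp_rot: [1.74, 2.612, 0.017]
wrist_force: [-3.0, 8.8, 3.5]
width: 0.217
```

```bash
python3 cr.py
```

```text
r 0.0818 ang -26.27 z 0.1934 Fr -6.54 Ft -6.54 Fz 3.5 M [ 1.39  0.53 -0.01] zaxis [ 0.008  0.007 -1.   ] w 0.217 t 12.15
```

>>> apply_moves --targets '[{"dx": -0.1,"dy": -0.1,"dz": 0,"wx": 0,"wy": 0,"wz": 0,"jaw": 0.0}]'

```text
time: 12.25
tool_pos: [0.5726, -0.0604, 0.1934]
tcp_rot: [1.74, 2.613, 0.017]
wrist_force: [-3.1, 9.9, 3.3]
width: 0.216
```

```bash
python3 cr.py; python3 - <<'E'
from plan import *
from workcell import cams
c=cams.read_camera("top"); crop(c,115,150,285,290,4.5,"pics/t5.png")
E
```

```text
r 0.0819 ang -29.13 z 0.1934 Fr -7.48 Ft -7.15 Fz 3.3 M [1.68 0.64 0.02] zaxis [ 0.008  0.008 -1.   ] w 0.216 t 12.25
```

View pics/t5.png

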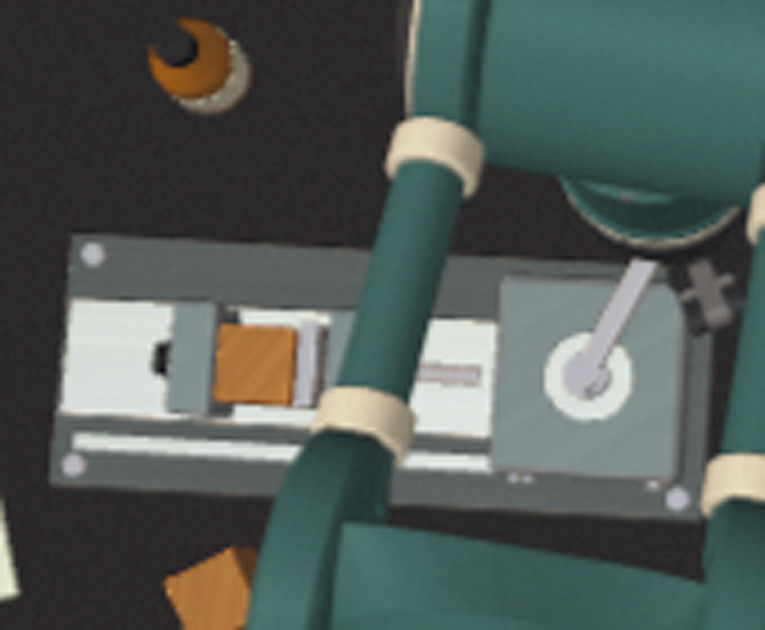

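```bash
python3 - <<'E'
import numpy as np
from scipy.optimize import least_squares
P=np.array([(.4741,.0529),(.5222,.0555),(.5622,.0304),(.576,.008),(.5815,-.0155),(.5811,-.0322),(.5798,-.041),(.5788,-.045),(.576,-.0529),(.5726,-.0604)])
f=least_squares(lambda c:np.hypot(*(P-c).T)-.08,[.501,-.02]); print(f.x,f.fun.round(4))
E
```

```text
[ 0.50199241 -0.02216175] [ 0.0001  0.0002 -0.0001 -0.0001 -0.0002 -0.0003  0.0001  0.0001  0.0001
  0.0003]
```

>>> apply_moves --targets '[{"dx": -0.07,"dy": -0.12,"dz": 0,"wx": 0,"wy": 0,"wz": 0,"jaw": 0.0}]'

```text
time: 12.4
tool_pos: [0.5707, -0.0635, 0.1935]
tcp_rot: [1.74, 2.612, 0.019]
wrist_force: [0.9, 9.6, 2.5]
width: 0.216
```

```bash
sed -i 's/^p,Q,s=now()$/p,Q,s=now(); O=np.array([.5018,-.0219,0])/' cr.py; python3 cr.py
```

```text
r 0.0805 ang -31.15 z 0.1935 Fr -4.22 Ft -8.63 Fz 2.5 M [ 1.63  0.18 -0.03] zaxis [ 0.009  0.008 -1.   ] w 0.216 t 12.4
```

>>> apply_moves --targets '[{"dx": -0.07,"dy": -0.11,"dz": 0,"wx": 0,"wy": 0,"wz": 0,"jaw": 0.0}]'

```text
time: 12.5
tool_pos: [0.5687, -0.0667, 0.1935]
tcp_rot: [1.739, 2.611, 0.02]
wrist_force: [0.3, 10.2, 1.5]
width: 0.213
```

```bash
python3 cr.py
```

```text
r 0.0805 ang -33.77 z 0.1935 Fr -5.45 Ft -8.63 Fz 1.5 M [1.73 0.09 0.02] zaxis [ 0.01   0.008 -1.   ] w 0.213 t 12.5
```

The push is rising: 8.6 N against about 6.75 N free, which is about 10 N of clamping. I will go on about 6°.

>>> apply_moves --targets '[{"dx": -0.06,"dy": -0.12,"dz": 0,"wx": 0,"wy": 0,"wz": 0,"jaw": 0.0}]'

```text
time: 12.6
tool_pos: [0.5666, -0.0697, 0.1935]
tcp_rot: [1.739, 2.61, 0.021]
wrist_force: [1.9, 9.9, 0.7]
width: 0.217
```

```bash
python3 cr.py
```

```text
r 0.0805 ang -36.39 z 0.1935 Fr -4.38 Ft -9.08 Fz 0.7 M [ 1.71 -0.27 -0.03] zaxis [ 0.011  0.008 -1.   ] w 0.217 t 12.6
```

>>> apply_moves --targets '[{"dx": -0.05,"dy": -0.12,"dz": 0,"wx": 0,"wy": 0,"wz": 0,"jaw": 0.0}]'

```text
time: 12.7
tool_pos: [0.5644, -0.0724, 0.1936]
tcp_rot: [1.739, 2.61, 0.022]
wrist_force: [3.7, 9.5, 0.7]
width: 0.218
```

```bash
python3 cr.py; python3 - <<'E'
from plan import *
from workcell import cams
c=cams.read_camera("top"); crop(c,115,190,235,260,6,"pics/t6.png")
E
```

```text
r 0.0804 ang -38.93 z 0.1936 Fr -3.08 Ft -9.75 Fz 0.7 M [ 1.65 -0.48 -0.01] zaxis [ 0.013  0.008 -1.   ] w 0.218 t 12.7
```

View pics/t6.png

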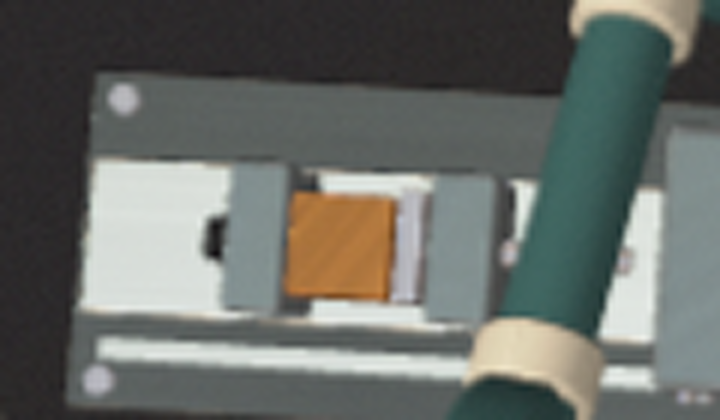

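>>> apply_moves --targets '[{"dx": -0.04,"dy": -0.11,"dz": 0,"wx": 0,"wy": 0,"wz": 0,"jaw": 0.0}]'

```text
time: 12.85
tool_pos: [0.5624, -0.0748, 0.1936]
tcp_rot: [1.738, 2.609, 0.022]
wrist_force: [5.1, 9.7, -1.2]
width: 0.219
```

```bash
python3 cr.py
```

```text
r 0.0804 ang -41.15 z 0.1936 Fr -2.53 Ft -10.7 Fz -1.2 M [ 1.65 -0.7   0.  ] zaxis [ 0.014  0.008 -1.   ] w 0.219 t 12.85
```

>>> apply_moves --targets '[{"dx": 0,"dy": 0,"dz": 0,"wx": 0,"wy": 0,"wz": 0,"jaw": 0.0}]'

```text
time: 12.95
tool_pos: [0.5621, -0.0752, 0.1936]
tcp_rot: [1.738, 2.609, 0.021]
wrist_force: [3.3, 9.4, 0.0]
width: 0.217
```

```bash
python3 cr.py
```

```text
r 0.0804 ang -41.47 z 0.1936 Fr -3.74 Ft -9.22 Fz 0.0 M [ 1.53 -0.52 -0.06] zaxis [ 0.013  0.008 -1.   ] w 0.217 t 12.95
```

The push is 10.7 N, or 3.9 N over free, which is about 20 N. By angle, 13° past contact also gives about 20 N. I will relax the arm's stored push, then let go.

>>> apply_moves --targets '[{"dx": 0.02,"dy": 0.04,"dz": 0,"wx": 0,"wy": 0,"wz": 0,"jaw": 0.0},{"dx": 0,"dy": 0,"dz": 0,"wx": 0,"wy": 0,"wz": 0,"jaw": 0.0}]'

```text
time: 13.15
tool_pos: [0.5622, -0.075, 0.1935]
tcp_rot: [1.738, 2.61, 0.017]
wrist_force: [0.9, 6.3, 2.3]
width: 0.216
```

```bash
python3 cr.py
```

```text
r 0.0804 ang -41.32 z 0.1935 Fr -3.49 Ft -5.29 Fz 2.3 M [ 1.04 -0.02  0.07] zaxis [ 0.011  0.006 -1.   ] w 0.216 t 13.15
```

>>> apply_moves --targets '[{"dx": 0.01,"dy": 0.01,"dz": 0,"wx": 0,"wy": 0,"wz": 0,"jaw": 0.0},{"dx": 0,"dy": 0,"dz": 0,"wx": 0,"wy": 0,"wz": 0,"jaw": 0.6},{"dx": 0,"dy": 0,"dz": 0,"wx": 0,"wy": 0,"wz": 0,"jaw": 0.6},{"dx": 0,"dy": 0,"dz": 0,"wx": 0,"wy": 0,"wz": 0,"jaw": 0.6},{"dx": 0,"dy": 0,"dz": 0,"wx": 0,"wy": 0,"wz": 0,"jaw": 0.6}]'

```text
time: 13.65
tool_pos: [0.5611, -0.0762, 0.1921]
tcp_rot: [1.739, 2.611, 0.012]
wrist_force: [-0.5, -0.1, -0.2]
width: 0.599
```

```bash
python3 cr.py; python3 chk.py s15 245,115,405,235 2>/dev/null; python3 - <<'E'
from chk import *
chk("s16",(235,110,395,230))
E
```

```text
r 0.0804 ang -42.52 z 0.1921 Fr -0.24 Ft 0.41 Fz -0.2 M [ 0.03  0.01 -0.02] zaxis [ 0.008  0.004 -1.   ] w 0.599 t 13.65
p [ 0.5611 -0.0762  0.1921] F [-0.5 -0.1 -0.2] M [ 0.03  0.01 -0.02] w 0.599 t 13.65
tool z [ 0.008  0.004 -1.   ] tilt 0.0 Ftool [ 0.  -0.5  0.2]
q [-0.18  0.08  1.89  0.01  1.16 -0.58]  grasp [ 0.5609 -0.0763  0.2108] hinge in tool [ 0.1546 -0.0338  0.0239]
p [ 0.5611 -0.0762  0.1921] F [ 1.  -0.4  0.2] M [-0.02 -0.03 -0.01] w 0.6 t 13.7
tool z [ 0.008  0.004 -1.   ] tilt 0.0 Ftool [-0.7  0.7 -0.2]
q [-0.18  0.08  1.89  0.01  1.16 -0.58]  grasp [ 0.5609 -0.0763  0.2108] hinge in tool [ 0.1545 -0.0338  0.0239]
```

View pics/s16.png

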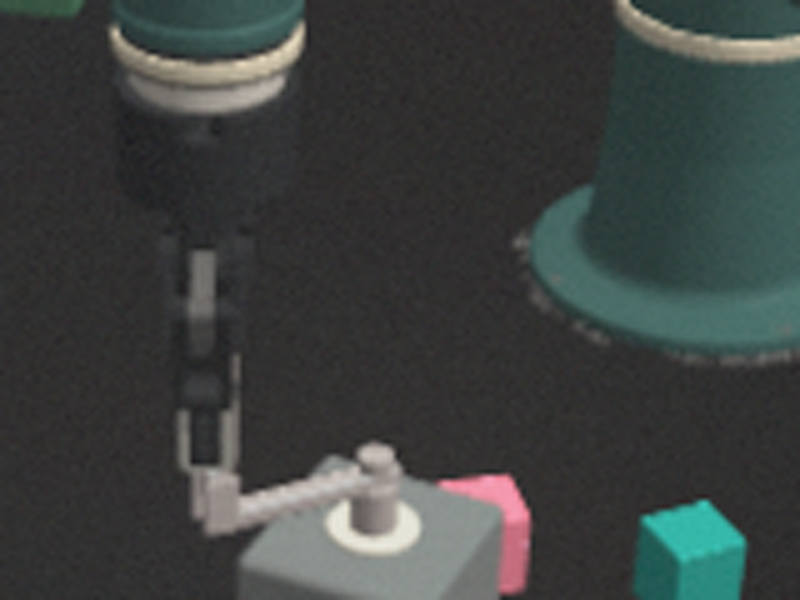

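Free, with no contact force. Lifting straight up.

>>> apply_moves --targets '[{"dx": 0,"dy": 0,"dz": -0.7,"wx": 0,"wy": 0,"wz": 0,"jaw": 0.6},{"dx": 0,"dy": 0,"dz": -0.9,"wx": 0,"wy": 0,"wz": 0,"jaw": 0.6},{"dx": 0,"dy": 0,"dz": -1,"wx": 0,"wy": 0,"wz": 0,"jaw": 0.6},{"dx": 0,"dy": 0,"dz": -1,"wx": 0,"wy": 0,"wz": 0,"jaw": 0.6},{"dx": 0,"dy": 0,"dz": -1,"wx": 0,"wy": 0,"wz": 0,"jaw": 0.6}]'

```text
time: 14.25
tool_pos: [0.5598, -0.0766, 0.3311]
tcp_rot: [1.74, 2.611, 0.012]
wrist_force: [0.9, 0.8, -0.6]
width: 0.597
```

>>> apply_moves --targets '[{"dx": -0.6,"dy": -0.8,"dz": 0,"wx": 0,"wy": 0,"wz": 0,"jaw": 0.6},{"dx": -0.6,"dy": -0.8,"dz": 0,"wx": 0,"wy": 0,"wz": 0,"jaw": 0.6},{"dx": -0.6,"dy": -0.8,"dz": 0,"wx": 0,"wy": 0,"wz": 0,"jaw": 0.6},{"dx": -0.6,"dy": -0.8,"dz": 0,"wx": 0,"wy": 0,"wz": 0,"jaw": 0.6},{"dx": -0.6,"dy": -0.8,"dz": 0,"wx": 0,"wy": 0,"wz": 0,"jaw": 0.6}]'

```text
time: 14.75
tool_pos: [0.4832, -0.2067, 0.3289]
tcp_rot: [1.739, 2.611, 0.012]
wrist_force: [-0.3, 0.2, -0.0]
width: 0.599
```

```bash
python3 - <<'E'
from chk import *
p,Q,s=now(); print(p,s["time"],s["wrist_force"])
import pickle
c=cams.read_camera("scene"); pickle.dump(c,open("scene2.pkl","wb")); crop(c,245,140,445,290,4,"pics/s17.png")
c2=cams.read_camera("top"); pickle.dump(c2,open("top2.pkl","wb")); crop(c2,115,140,285,310,3.5,"pics/t7.png")
O=np.array([.502,-.0222,0]);a=np.deg2rad(-41.5);h=O+.08*np.array([np.cos(a),np.sin(a),0])
im=cv2.imread("pics/s17.png")
q=((proj(c,[h+.168*up,h+.239*up])-[245,140]+.5)*4).astype(int); cv2.line(im,tuple(q[0]),tuple(q[1]),(0,255,0),1); cv2.imwrite("pics/s17.png",im)
E
```

```text
[ 0.48320034 -0.20671647  0.32887699] 14.75 [-0.26571637  0.21693919 -0.03735329]
```

View pics/s17.png

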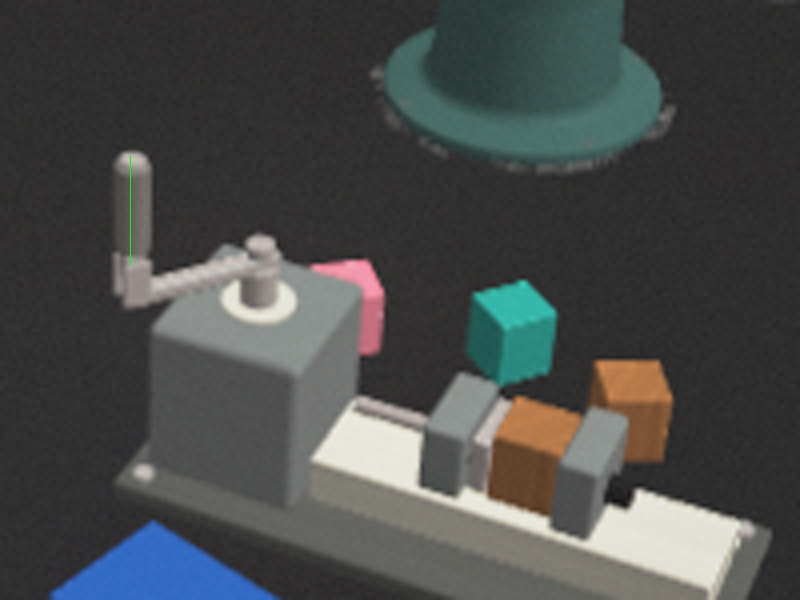

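View pics/t7.png

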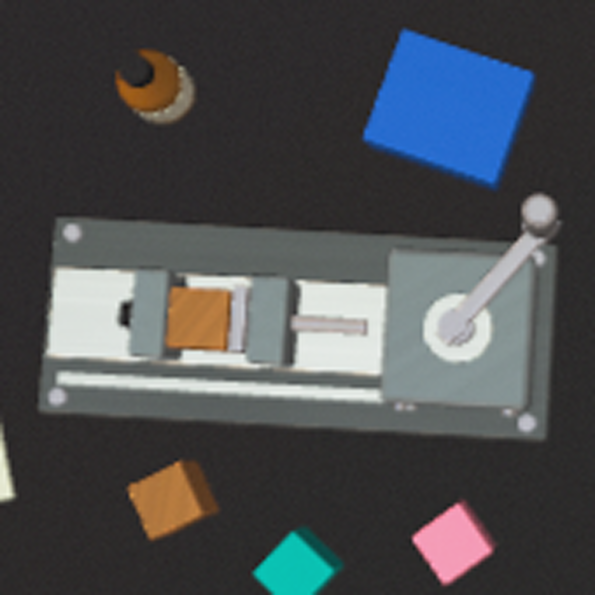

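```bash
python3 - <<'E'
from workcell import job
print(job.finish_job())
E
```

```text
the job is handed in; nothing more can be done
None
```

I swung the folded handle up to its stop and cranked it clockwise about 153° until the jaw nipped the wood block against the backstop. I then let go, lifted clear and handed the job in at about 15 s. No verdict was reported.

**Handle upright:** At the stop, a further 3 mm outward push moved the handle only about 1 mm while the force rose to 12 N. The last pictures show it still standing straight up after release.

**Clamping force:** Three estimates agree on about 20 N:

| Measure | Reading | Clamping force |
|---|---|---|
| Push on the handle | 10.7 N, against about 6.75 N running free | about 20 N |
| Crank angle past first contact | 13° | about 20 N |
| Pad spring compression in the last top picture, rough reading | about 3 mm | about 19 N |

The free-running push was higher than the 5 to 6 N you gave, so I worked from the rise rather than the absolute value.

**Bystanders:** The spare block, box, bottle and look-alike blocks stand where they were in the last pictures. I did not look at the dish again, but the arm stayed well above it. No check failed.

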